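Fit the tube rotor to the centrifuge

ROBOT

A 6-joint arm with a two-finger parallel gripper is mounted at the origin on the work surface. World frame = base frame: x ahead of the robot, y to its left, z up, the work surface at z = 0. Lengths are in m, angles in degrees, forces in N, time in s.
With the tool pointing down it reaches from about 0.35 to 0.875 m from the base axis. Payload 4.2 kg.
Tool frame: the origin (TCP) lies midway between the tips of the shut fingers; the grasp point (between the pads) lies 19 mm behind it (hold_point_z is the z of the grasp point in the tool frame, in m); z points along the fingers, y is the direction in which the jaws open and shut (so a half turn about z gives the same grasp; the last joint's range is limited). The gripper opens to 87 mm and grips with 3 to 60 N. Pads are 19 mm wide; open, the fingers measure 117 mm over their backs; the gripper's body (75 mm by 190 mm) begins 51 mm behind the grasp point.
Start: joints at [-58.006, 22.042, 0.453, 0, -68.411, -14.817], TCP at [0.185, -0.597, 0.223] pointing down, gripper open.
Joint ranges: [-179.83, 179.83], [-69.29, 118.12], [-61.27, 80.66], [-181.25, 117.63], [-171.15, -9.14], [-177.46, 177.46]. Speed limits (degrees/s): [159.86, 159.86, 180, 180, 180, 180].

INTERFACE

Orientations are given as a 3x3 rotation matrix whose columns are the frame's x, y, z axes.
In Python, from station import * gives the robot as it stands. The module is installed in compiled form; this text tells all that it offers.
- The arm moves only by the tool jog_arm, never from a script. Its argument "moves" is a list of rows, each a list of 7 numbers: the closure, from -1 (fully open) to 1 (shut), then the shift along the tool's x, y, z in m, then the turn, a rotation vector about the tool's x, y, z in rad. In form: [[gripper, x, y, z, wx, wy, wz], ...]. A call has exactly 10 rows; each row is the pose to reach, as a shift and turn from the pose commanded when the call began, along the tool's axes at that moment; what a row does not reach only later rows make up. A row lasts 1/12 s, in which the tool goes at most 41.7 mm and 7.16 degrees, less where a joint would pass 70% of its speed; a pose out of reach is approached as far as the arm can. A call with a gripper value outside its range is refused whole. The fingers move at their own pace and stop on an object; the grip force is fixed at half the most. Time passes only in rows, so rows that repeat a pose let the fingers close, or fill a call up. It gives the time, the measured TCP pose, the force and the opening at its end, in the units of the state.
- sense(): the state, without advancing time (a new reading comes with each control period).
- capture(name): name is "scene" or "top"; returns a dict with "frame" (384x512x3 uint8, red, green, blue), "fov_y" (degrees; the focal length in pixels is half the picture's height over the tangent of half this angle, whatever the lens; pixels are square), "cx", "cy" (the principal point, pixels), "k1" (the pictures are not rectified: a ray, as slopes to the right and down, at radius r is drawn at 1 + k1 r^2 times it, then the intrinsics apply), "world_from_camera" (4x4, takes a point from camera to world coordinates). Camera axes: x right, y down, z forward; pixel columns grow to the right and rows downward; lengths in m; the calibration is good to about 2 mm. A picture is of the moment at which its call begins. There is no depth.
- finish_job(): hands the job in, once; it reports no verdict.
The state is a dict: "time_s": time; "joints": joint angles; "joint_velocities": joint speeds; "effort": joint torques, N m; "tcp_pos": TCP position; "ee_rot": TCP orientation; "wrist_force": force on the tool from outside, world axes, zero at the start; "moment": the same for the moment, N m; "gripper_width": opening from 0.0 (shut) to 1.0 (fully open).
Only numpy, scipy, OpenCV 4.12 (cv2) and the standard library are available. Lean on these libraries where they do the work, as an engineer would, in place of code of your own. Each camera call takes 0.05 s, during which the arm holds its last target.

TASK

Fit the round tube rotor to the open centrifuge: set it down over the drive spindle and, under a light push, rock it to and fro until the splines mesh and it drops fully home, never forcing it down. Then let go and shut the lid, leaving everything else on the bench where it stands.

Things in the scene. Friction and masses are not known exactly. Their poses are not given: they have to be found in the camera images.
- rotor: Round bare-aluminium tube rotor, a flat cone 108 mm across with 12 small tube holes in its top, right way up and loose on the bench; 0.3 to 0.55 kg. Origin: centre of the hub's flat underside, z up along its axis. Its deck (top face) is 31 mm above the origin. None while held.
- knob (a point): Centre of the top of the rotor's black round knob, by which it is held; 66 mm above the rotor's origin. The knob is 26 mm in diameter and 35 mm tall, from the deck up.
- bore (a point): Mouth of the blind bore in the rotor's underside, at the rotor's origin: 37 mm in diameter, 29 mm deep, in a hub 52 mm across. Four equal keys, evenly spaced, stand inward to a 28 mm circle; each is 10 mm wide and reaches from the underside 13 mm up.
- strip_rotor: The other rotor of the set, not wanted: a grey plastic cross with two wide arms, about 110 x 88 mm, with a black knob of 26 mm diameter that ends 58 mm above the bench. It may lie in either of the two places where rotors lie; keep it where it is. Origin: centre of its underside.
- centrifuge: White bench centrifuge, fixed to the bench, 20 cm wide, 27 cm deep and 120 mm high without its lid. Origin: on the bench under the spindle axis; x points to the hinge side, z up. In its top is a round steel bowl 124 mm across, 72 mm deep, round the spindle. Its front with the controls looks along -x (front 156 mm, back 115 mm from the axis).
- seat (a point): On the spindle axis, in the plane of the 50 mm steel flange on which the rotor's underside rests when home: 62 mm above the bench, 58 mm below the bowl's rim. A rotor that has not meshed stands 15 mm too high, on the spline tops. Meshed, it has about 0.5 mm of play sideways and 3 degrees of turn either way. More than 60 N between rotor and centrifuge harms the bearing.
- spindle_tip (a point): Top of the spindle, 27 mm above the seat. From the flange up: four splines, evenly spaced, 15 mm tall, 10 mm wide, 35 mm across the tips, flat on top; then a plain nose 27 mm in diameter up to 21 mm, tapering to 14 mm at the tip. The angle of the splines is unknown; it repeats every 90 degrees. The motor holds the spindle up to about 0.2 N m; pressed hard it follows the rotor round.
- lid (a joint): Lid angle: 0 shut, 1.6 to 1.75 as it stands open, upright or leaning back a little (it opens no farther than 1.78). A stiff, damped hinge: it stays where it is left above about 1.1; pushed below about 1.0 it sinks shut by its own weight in 2 to 5 s.
- lid_edge (a point): Middle of the lid's free edge, on the outer face. The lid is a clear plastic hood 190 mm from hinge to edge, 184 mm wide, 18 mm high; its outer face looks away from the bowl when open, and a small grey lip of 10 mm stands beyond the edge. Pushed from behind near the edge it gives way at 1 to 3 N; it can be followed over in an arc about the hinge.
- lid_hinge (a point): Middle of the hinge line, 100 mm behind the spindle axis and 121 mm above the bench; x as the centrifuge's x, while the lid is shut, y along the hinge.
- tube_rack: Blue rack with small tubes, 85 x 200 x 46 mm, loose. Origin under its centre.
- tip_box: Open grey box of pipette tips, 122 x 86 x 60 mm, loose. Origin under its centre.
- beaker: Empty glass beaker, 68 mm across, 95 mm high, loose. Origin under its centre.
- wash_bottle: White wash bottle with red cap and bent spout, 68 mm across, 180 mm high, loose. Origin under its centre.
- pipette: White hand pipette lying on the bench, about 240 mm long, 30 mm wide and high, loose. Origin under its middle, x towards its tip.
- reagent: Small amber bottle with a black cap, 54 mm across, 100 mm high, loose. Origin under its centre.
Things that resemble listed ones, but are neither listed nor needed, are in the scene too. What is shaped like the rotor but blue or yellow is not meant.

How it is judged:
By the outcome, as a careful person would: the job done as asked, in the order asked, and still so for the second after the job is handed in, with the robot touching nothing.
It also fails if it takes over 72 s, if anything falls off the work surface, if the arm or the gripper's body presses on something with over 40 N, if the wrist force passes 120 N, or if a joint passes its speed limit or range.

## Working session

There is one attempt and no reset: what is moved stays moved. The work goes in short steps, Python scripts to look and compute and a tool call to move; the robot and the scene stay as the last step left them, time stands still between calls to the robot, and variables do not carry over. Pictures are saved under pics/ and viewed, and the job is handed in when it is done.

Besides the shell and the picture viewer there is one more tool, called after "Call:" by a JSON object that holds its "method" and its "body", one argument or row to a line. jog_arm: Moves the arm, as the interface text tells. Its arguments: {"type":"object","properties":{"moves":{"type":"array"}},"required":["moves"]}

```bash
mkdir -p pics
cat > h.py <<'E'
from station import *
import numpy as np, cv2
def snap(n,tag):
    c=capture(n); cv2.imwrite(f'pics/{tag}.png',cv2.cvtColor(c['frame'],cv2.COLOR_RGB2BGR)); 
    import pickle; pickle.dump(c,open(f'pics/{tag}.pkl','wb')); return c
def load(tag):
    import pickle; return pickle.load(open(f'pics/{tag}.pkl','rb'))
def K(c):
    H=c['frame'].shape[0]; f=H/2/np.tan(np.radians(c['fov_y'])/2)
    return np.array([[f,0,c['cx']],[0,f,c['cy']],[0,0,1.]])
def ray(c,u,v):
    p=cv2.undistortPoints(np.array([[[u,v]]],float),K(c),np.array([c['k1'],0,0,0,0.]))[0,0]
    T=np.array(c['world_from_camera']); d=T[:3,:3]@np.array([p[0],p[1],1]); return T[:3,3],d
def onz(c,u,v,z):
    o,d=ray(c,u,v); return o+d*(z-o[2])/d[2]
def proj(c,P):
    T=np.linalg.inv(np.array(c['world_from_camera'])); P=np.atleast_2d(P).astype(float)
    q=P@T[:3,:3].T+T[:3,3]; s=q[:,:2]/q[:,2:]; r2=(s**2).sum(1,keepdims=True); s=s*(1+c['k1']*r2)
    k=K(c); return s*k[0,0]+k[:2,2]
E
python3 - <<'E'
from h import *
for n in('scene','top'):
    c=snap(n,n+'0'); print(n,c['fov_y'],c['k1'],c['cx'],c['cy'],np.round(c['world_from_camera'],3).tolist())
s=sense(); print(s)
E
```

```text
scene 46.06678435130167 -0.06387501060954784 261.9682093475718 182.1956763561457 [[-0.673, 0.603, -0.428, 1.155], [0.74, 0.545, -0.395, 0.586], [-0.005, -0.583, -0.813, 1.208], [0.0, 0.0, 0.0, 1.0]]
top 42.13514752647537 -0.016900527763597885 258.4814365973562 200.72146728433998 [[-0.026, -0.985, 0.168, 0.256], [-1.0, 0.027, 0.006, 0.048], [-0.01, -0.168, -0.986, 1.859], [0.0, 0.0, 0.0, 1.0]]
{'time_s': 0.1, 'joints': array([-5.80063905e+01,  2.20857415e+01,  3.87189119e-01, -2.46473305e-02,
       -6.84117226e+01, -1.48171009e+01]), 'joint_velocities': array([ 0.03118296, -0.01721958,  0.25599769,  0.10067093,  0.02623791,
       -0.0221265 ]), 'effort': array([-2.16551325e-04, -3.91689599e+01,  1.87932783e+01,  4.23201039e+00,
        1.34060168e-02, -8.43691964e-05]), 'tcp_pos': array([ 0.1844293 , -0.59659965,  0.22157434]), 'ee_rot': array([[-9.55446330e-01, -2.95164102e-01, -6.80471555e-04],
       [-2.95164867e-01,  9.55444556e-01,  1.84422088e-03],
       [ 1.05805044e-04,  1.96290537e-03, -9.99998068e-01]]), 'wrist_force': array([ 0.62898016, -0.06283699,  0.06807117]), 'moment': array([ 0.03161985,  0.04191248, -0.01405418]), 'gripper_width': 0.9971203442448042}
```

View pics/scene0.png

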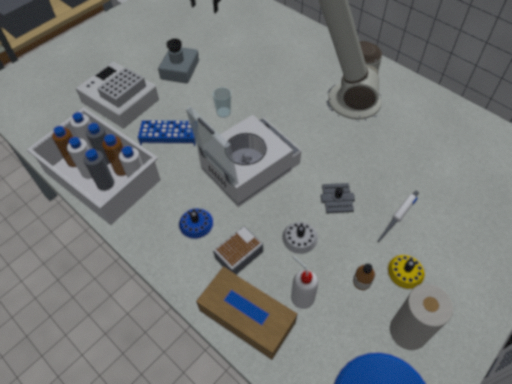

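View pics/top0.png

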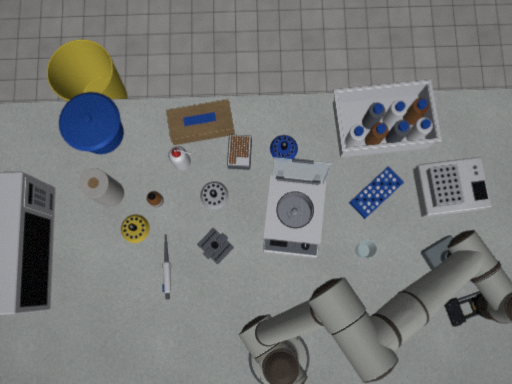

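The wanted bare-aluminium rotor is at scene (300,237) and top (214,194). The strip rotor is at top (215,245). The centrifuge bowl is at top (294,210), with the lid on its far side. Next I'll zoom in to measure.

Run:
```python
from h import *
def crop(tag,x0,y0,x1,y1,s):
    im=cv2.imread(f'pics/{tag}.png')[y0:y1,x0:x1]
    return cv2.resize(im,None,fx=s,fy=s,interpolation=cv2.INTER_CUBIC)
cv2.imwrite('pics/za.png',crop('top0',190,150,340,260,5))
cv2.imwrite('pics/zb.png',crop('scene0',180,95,330,205,5))
cv2.imwrite('pics/zc.png',crop('scene0',260,200,330,260,8))
c=load('top0');s=load('scene0')
for z in(0.031,0.066): print(onz(c,214,194,z),onz(s,300,237,z))
print(onz(c,294,210,.12),onz(s,247,150,.12))
```

```text
[0.59804908 0.22395494 0.031     ] [0.60693916 0.23053176 0.031     ]
[0.59149567 0.22058431 0.066     ] [0.62323883 0.2410917  0.066     ]
[ 0.51611559 -0.06632739  0.12      ] [ 0.5215617  -0.06163104  0.12      ]
```

View pics/za.png

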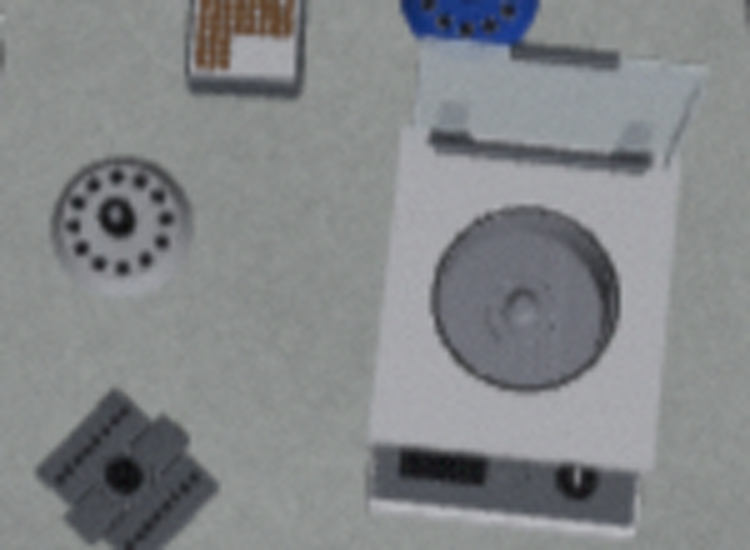

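View pics/zb.png

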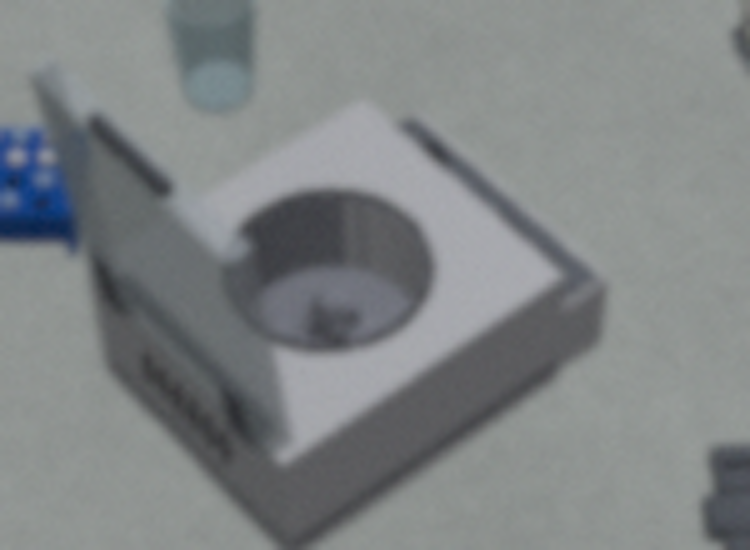

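View pics/zc.png

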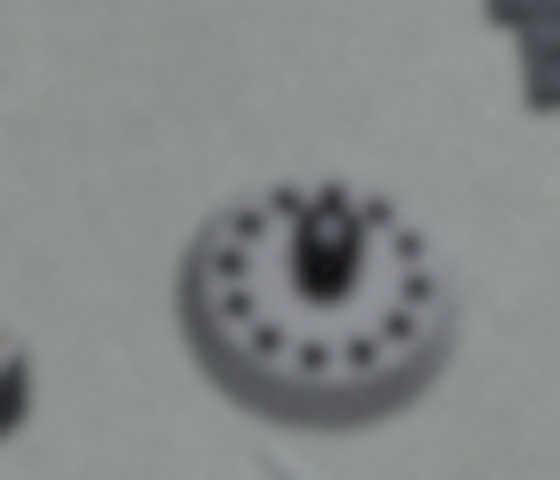

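Run:
```python
from h import *
out=[]
for n,(x0,y0,x1,y1) in {'top':(278,195,312,228),'scene':(222,132,270,168)}.items():
    fr=np.mean([capture(n)['frame'].astype(float) for _ in range(4)],0)
    np.save(f'pics/{n}_avg.npy',fr)
    im=cv2.resize(fr[y0:y1,x0:x1],None,fx=12,fy=12,interpolation=cv2.INTER_LANCZOS4)
    im=np.clip((im-im.mean())*1.8+128,0,255)
    out.append(cv2.resize(im.astype(np.uint8),(400,400*(y1-y0)//(x1-x0)))[:300])
cv2.imwrite('pics/zd.png',np.hstack([o[:300] for o in [cv2.resize(q,(400,300)) for q in out]])[:,:,::-1])
c=load('top0');s=load('scene0')
# rotor holes
for n,(x0,y0,x1,y1),c,thr in (('top',(195,175,235,215),c,90),('scene',(280,220,320,258),s,90)):
    fr=np.load(f'pics/{n}_avg.npy'); g=fr[y0:y1,x0:x1].mean(2).astype(np.float32)
    G=cv2.resize(g,None,fx=8,fy=8,interpolation=cv2.INTER_CUBIC)
    bl=cv2.GaussianBlur(G,(0,0),20)
    m=((bl-G)>18).astype(np.uint8)
    k,l,st,ce=cv2.connectedComponentsWithStats(m)
    pts=[((ce[i]+.5)/8-.5+[x0,y0],st[i,4]) for i in range(1,k) if st[i,4]>25]
    print(n)
    for p,a in pts: print(np.round(p,2),a,np.round(onz(c,*p,.031)[:2],4))
```

```text
top
[212.25 186.86] 3715 [0.6254 0.2302]
[212.9  184.84] 363 [0.6331 0.2277]
[217.56 185.74] 373 [0.6291 0.2103]
[208.23 186.47] 367 [0.6273 0.2453]
[221.16 188.79] 359 [0.6171 0.1969]
[213.05 193.2 ] 2412 [0.6012 0.2275]
[222.73 193.31] 416 [0.5997 0.1913]
[204.24 194.79] 365 [0.5961 0.2605]
[221.93 197.98] 440 [0.5821 0.1945]
[205.82 199.24] 440 [0.579  0.2547]
[218.67 201.54] 481 [0.569  0.2069]
[209.37 202.3 ] 474 [0.5671 0.2416]
[214.05 203.26] 501 [0.563  0.2241]
scene
[300.3  231.18] 3814 [0.5912 0.2187]
[295.35 224.61] 368 [0.5837 0.1932]
[306.84 225.94] 287 [0.5641 0.2218]
[290.55 227.46] 412 [0.6009 0.1889]
[310.67 230.18] 368 [0.5678 0.2395]
[288.36 232.38] 382 [0.6181 0.1949]
[284.08 238.54] 1043 [0.6423 0.199 ]
[311.71 235.49] 439 [0.5798 0.2531]
[289.31 237.58] 304 [0.6296 0.2083]
[309.34 240.23] 397 [0.5969 0.2578]
[293.   241.89] 347 [0.6332 0.2257]
[304.68 243.48] 388 [0.6143 0.2544]
[298.68 244.08] 372 [0.6276 0.2426]
[286.27 244.72] 37 [0.6536 0.2171]
```

View pics/zd.png

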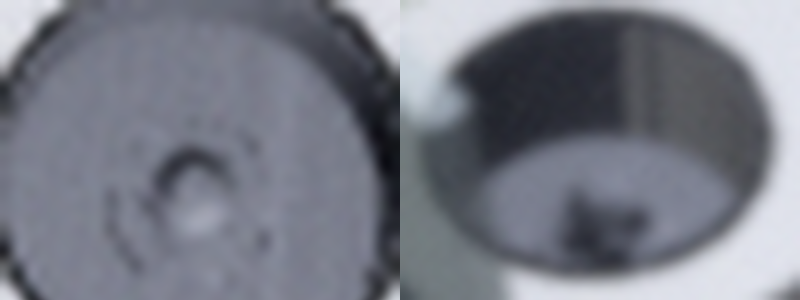

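```bash
cat >> h.py <<'E'
def circfit(P):
    P=np.asarray(P)[:,:2]; A=np.c_[2*P,np.ones(len(P))]; b=(P**2).sum(1); x=np.linalg.lstsq(A,b,rcond=None)[0]
    r=np.sqrt(x[2]+x[0]**2+x[1]**2); return x[:2],r,np.abs(np.hypot(*(P-x[:2]).T)-r)
def robust(P):
    P=np.asarray(P)
    for _ in range(6):
        c,r,e=circfit(P); k=e<max(2.2*np.median(e),.0008); 
        if k.all():break
        P=P[k]
    return c,r,len(P),e.max()
E
python3 - <<'E'
from h import *
c=load('top0');s=load('scene0')
T=[(212.9,184.84),(217.56,185.74),(208.23,186.47),(221.16,188.79),(222.73,193.31),(204.24,194.79),(221.93,197.98),(205.82,199.24),(218.67,201.54),(209.37,202.3),(214.05,203.26)]
S=[(295.35,224.61),(306.84,225.94),(290.55,227.46),(310.67,230.18),(288.36,232.38),(311.71,235.49),(289.31,237.58),(309.34,240.23),(293,241.89),(304.68,243.48),(298.68,244.08)]
print('rotor',circfit([onz(c,*p,.031) for p in T]),circfit([onz(s,*p,.031) for p in S]))
# bowl rim radial edge
for n,cam,(u,v),z in (('top',c,(294.5,209.5),.12),('scene',s,(245.5,148.5),.12)):
    g=np.load(f'pics/{n}_avg.npy').mean(2).astype(np.float32); g=cv2.GaussianBlur(g,(0,0),.7)
    ctr=onz(cam,u,v,z)
    for it in range(3):
        P=[]
        for a in np.radians(np.arange(0,360,4)):
            rr=np.arange(.05,.075,.0005)
            W=ctr+np.c_[rr*np.cos(a),rr*np.sin(a),0*rr]
            q=proj(cam,W).astype(np.float32)
            val=cv2.remap(g,q[:,:1],q[:,1:],cv2.INTER_CUBIC)[:,0]
            d=np.gradient(val); k=d.argmax()
            if d[k]>1.5 and 2<k<len(rr)-3: P.append(W[k])
        cc,r,m,e=robust(P); ctr=np.r_[cc,z]
    print(n,'bowl',cc,r,m,e)
# yaw: white top mask
for n,cam in (('top',c),('scene',s)):
    g=np.load(f'pics/{n}_avg.npy'); 
    cen=proj(cam,ctr)[0]; print(cen)
E
```

```text
rotor (array([0.59809642, 0.22584244]), np.float64(0.03482451606359714), array([1.87584873e-04, 1.03763113e-04, 2.71519655e-04, 2.21386678e-04,
       2.40238277e-04, 1.40308890e-04, 3.23477217e-04, 2.41633879e-04,
       9.13349580e-05, 7.14871291e-05, 3.20033540e-04])) (array([0.59869935, 0.22369973]), np.float64(0.034549495887185706), array([5.96760167e-04, 5.97638792e-05, 3.34805479e-04, 1.29651424e-04,
       1.65572443e-04, 3.59455229e-04, 7.17563379e-05, 4.02540709e-04,
       5.03027675e-05, 7.35729626e-05, 3.31908800e-05]))
top bowl [ 0.51849802 -0.06853717] 0.06682531413167676 81 0.001221637976523568
scene bowl [ 0.52032614 -0.07100742] 0.06664385285884669 64 0.0015636273816959784
[295.28086587 208.78418301]
[245.09930382 148.2319593 ]
```

Run:
```python
from h import *
c=load('top0')
f=lambda u,v:((u+.5)/5-.5+190,(v+.5)/5-.5+150)
P={k:onz(c,*f(*q),.12)[:2] for k,q in dict(fl=(372,445),fr=(655,468),bl=(403,128),br=(683,165)).items()}
for k,v in P.items(): print(k,np.round(v,4))
d=P['fl']-P['fr']; print('y dir',np.degrees(np.arctan2(-d[0],d[1])))
for a,b in(('fl','bl'),('fr','br')):
    d=P[b]-P[a]; print('x dir',np.degrees(np.arctan2(d[1],d[0])))
im=cv2.imread('pics/top0.png')[215:345,420:512]; cv2.imwrite('pics/ze.png',cv2.resize(im,None,fx=4,fy=4,interpolation=cv2.INTER_CUBIC))
# yaw from front edge, subpixel: white->dark along -x
g=np.load('pics/top_avg.npy').mean(2).astype(np.float32)
yaw=np.radians(-4); o=np.array([.5194,-.0698])
for it in range(3):
    X=np.array([np.cos(yaw),np.sin(yaw)]);Y=np.array([-X[1],X[0]])
    for nm,A,B,rng,ts in (('front',X,Y,np.arange(-.15,-.09,.0005),np.arange(-.085,.086,.005)),('left',Y,X,np.arange(.08,.12,.0005),np.arange(-.09,.08,.005)),('right',-Y,X,np.arange(.08,.12,.0005),np.arange(-.09,.08,.005))):
        Q=[]
        for t in ts:
            W=np.c_[o+rng[:,None]*A+t*B,np.full(len(rng),.12)]
            q=proj(c,W).astype(np.float32); v=cv2.remap(g,q[:,:1],q[:,1:],cv2.INTER_CUBIC)[:,0]
            d=np.abs(np.gradient(v)); Q.append([t,rng[d.argmax()]])
        Q=np.array(Q); 
        for _ in range(4):
            p=np.polyfit(*Q.T,1); e=abs(np.polyval(p,Q[:,0])-Q[:,1]); Q=Q[e<max(2*np.median(e),.001)]
        print(nm,len(Q),np.degrees(np.arctan(p[0])),p[1],end=' | ')
        if nm=='front': dy=-np.arctan(p[0])
    yaw+=dy; print(np.degrees(yaw))
```

```text
fl [0.418  0.0423]
fr [ 0.3966 -0.1546]
bl [0.644  0.0138]
br [ 0.6115 -0.1846]
y dir -6.210059603621743
x dir -7.173195139767938
x dir -7.948863795966329
front 26 3.8898157517724017 -0.11408072760072156 | left 34 -4.001995073985311 0.10098999236058057 | right 29 3.7989887670168416 0.09934897879025924 | -7.889815751772401
front 23 -0.26984977016832773 -0.11397904687817081 | left 33 -0.04260980356968018 0.10073735368672188 | right 32 -0.08689195323126332 0.09925899008569987 | -7.619965981604073
front 28 -0.009500446683495834 -0.11426664314693948 | left 31 -0.3592741166825395 0.1007952732003469 | right 32 0.258220705034518 0.0991105178550925 | -7.610465534920577
```

View pics/ze.png

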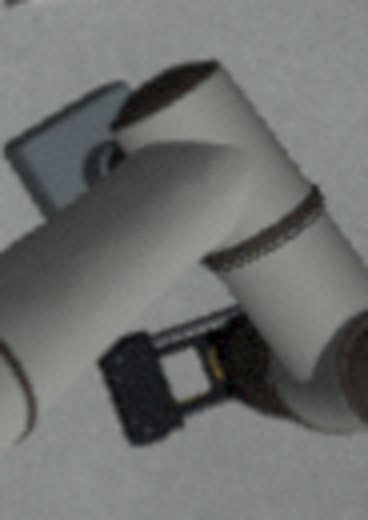

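Run:
```python
from h import *
c=load('top0')
s=sense();R=s['ee_rot'];p=s['tcp_pos']
for dz in(0,-.019,-.07,-.15,-.25):
    print(dz,proj(c,p+R[:,2]*dz), [proj(c,p+R@np.array([0,a,dz]))[0].round(1) for a in(-.06,.06)])
```

```text
0 [[464.65745072 302.55182678]] [array([481.9, 296.4]), array([447.4, 308.7])]
-0.019 [[467.02678635 302.74757055]] [array([484.4, 296.6]), array([449.5, 309. ])]
-0.07 [[473.67089919 303.29611594]] [array([491.6, 296.9]), array([455.6, 309.7])]
-0.15 [[485.01162954 304.23118646]] [array([503.9, 297.5]), array([466., 311.])]
-0.25 [[501.02708698 305.54903966]] [array([521.2, 298.3]), array([480.7, 312.8])]
```

```bash
cat >> h.py <<'E'
from scipy.spatial.transform import Rotation as Ro
def goal(x,y,z,head):
    "row shift/turn to TCP x,y,z, tool down, tool-x heading (deg)"
    s=sense();R=s['ee_rot'];p=s['tcp_pos'];a=np.radians(head)
    G=np.array([[np.cos(a),np.sin(a),0],[np.sin(a),-np.cos(a),0],[0,0,-1.]])
    d=R.T@(np.array([x,y,z])-p); w=Ro.from_matrix(R.T@G).as_rotvec()
    print('t',round(s['time_s'],2),'p',p.round(4),'head',np.degrees(np.arctan2(R[1,0],R[0,0])).round(2),'F',s['wrist_force'].round(2),'M',s['moment'].round(3),'w',round(s['gripper_width'],3),'j6',s['joints'][5].round(1))
    print('d',d.round(4).tolist(),'w',w.round(4).tolist())
E
python3 - <<'E'
from h import *
c=load('top0');s=load('scene0')
print('bottle cap',onz(c,177,154,.15),onz(s,307,278,.16))
goal(.5984,.2248,.2,-143)
E
```

```text
bottle cap [0.72361006 0.34220296 0.15      ] [0.74456848 0.35611368 0.16      ]
t 0.5 p [ 0.1846 -0.5971  0.2225] head -162.82 F [-1.31 -0.22  0.06] M [-0.002  0.05   0.01 ] w 1.0 j6 -14.8
d [-0.6381, 0.663, 0.0226] w [0.0001, 0.0, -0.346]
```

Call:
{"method": "jog_arm", "body": {
  "moves": [
    [-1, -0.319, 0.331, 0, 0, 0, -0.17],
    [-1, -0.319, 0.331, 0, 0, 0, -0.17],
    [-1, -0.319, 0.331, 0, 0, 0, -0.17],
    [-1, -0.319, 0.331, 0, 0, 0, -0.17],
    [-1, -0.319, 0.331, 0, 0, 0, -0.17],
    [-1, -0.319, 0.331, 0, 0, 0, -0.17],
    [-1, -0.319, 0.331, 0, 0, 0, -0.17],
    [-1, -0.319, 0.331, 0, 0, 0, -0.17],
    [-1, -0.319, 0.331, 0, 0, 0, -0.17],
    [-1, -0.319, 0.331, 0, 0, 0, -0.17]
  ]
}}

```text
time_s: 1.33
tcp_pos: [0.3727, -0.2232, 0.223]
ee_rot: [[-0.892, -0.453, 0.001], [-0.453, 0.892, -0.0], [-0.001, -0.001, -1.0]]
wrist_force: [1.3, -0.1, -0.4]
gripper_width: 1.002
```

```bash
python3 -c "
from h import *
goal(.5984,.2248,.15,-143)"
```

```text
t 1.33 p [ 0.3727 -0.2232  0.223 ] head -153.09 F [ 1.26 -0.07 -0.37] M [-0.027 -0.147  0.02 ] w 1.002 j6 -53.8
d [-0.404, 0.2974, 0.0732] w [-0.0009, 0.001, -0.1761]
```

Call:
{"method": "jog_arm", "body": {
  "moves": [
    [-1, -0.404, 0.297, 0, 0, 0, -0.176],
    [-1, -0.404, 0.297, 0, 0, 0, -0.176],
    [-1, -0.404, 0.297, 0, 0, 0, -0.176],
    [-1, -0.404, 0.297, 0, 0, 0, -0.176],
    [-1, -0.404, 0.297, 0, 0, 0, -0.176],
    [-1, -0.404, 0.297, 0, 0, 0, -0.176],
    [-1, -0.404, 0.297, 0, 0, 0, -0.176],
    [-1, -0.404, 0.297, 0, 0, 0, -0.176],
    [-1, -0.404, 0.297, 0, 0, 0, -0.176],
    [-1, -0.404, 0.297, 0, 0, 0, -0.176]
  ]
}}

```text
time_s: 2.17
tcp_pos: [0.5604, 0.1491, 0.2228]
ee_rot: [[-0.798, -0.602, 0.001], [-0.602, 0.798, 0.0], [-0.001, -0.0, -1.0]]
wrist_force: [1.9, -0.6, 0.2]
gripper_width: 0.997
```

```bash
python3 -c "
from h import *
goal(.5984,.2248,.12,-143);print(sense()['joints'].round(1))"
```

```text
t 2.17 p [0.5604 0.1491 0.2228] head -142.97 F [ 1.94 -0.61  0.17] M [-0.02  -0.062  0.005] w 0.997 j6 -83.9
d [-0.0759, 0.0376, 0.1029] w [-0.0001, 0.0005, 0.0006]
[ 30.9  17.6  -6.1   0.  -66.2 -83.9]
```

Call:
{"method": "jog_arm", "body": {
  "moves": [
    [-1, -0.034, 0.015, 0, 0, 0, 0],
    [-1, -0.062, 0.028, 0, 0, 0, 0],
    [-1, -0.076, 0.038, 0.02, 0, 0, 0],
    [-1, -0.076, 0.038, 0.05, 0, 0, 0],
    [-1, -0.076, 0.038, 0.08, 0, 0, 0],
    [-1, -0.076, 0.038, 0.1, 0, 0, 0],
    [-1, -0.076, 0.038, 0.103, 0, 0, 0],
    [-1, -0.076, 0.038, 0.103, 0, 0, 0],
    [-1, -0.076, 0.038, 0.103, 0, 0, 0],
    [-1, -0.076, 0.038, 0.103, 0, 0, 0]
  ]
}}

```text
time_s: 3.0
tcp_pos: [0.599, 0.2236, 0.1218]
ee_rot: [[-0.799, -0.602, 0.004], [-0.602, 0.799, 0.002], [-0.004, -0.001, -1.0]]
wrist_force: [-0.0, -1.3, -0.3]
gripper_width: 0.997
```

```bash
python3 -c "
from h import *
goal(.5984,.2248,.036,-143)
snap('top','top1');snap('scene','scene1')
a=cv2.resize(cv2.imread('pics/top1.png')[165:225,175:255],(400,300),interpolation=2);b=cv2.resize(cv2.imread('pics/scene1.png')[190:265,250:350],(400,300),interpolation=2)
cv2.imwrite('pics/zf.png',np.hstack([a,b]))"
```

```text
t 3.0 p [0.599  0.2236 0.1218] head -142.99 F [-0.01 -1.26 -0.29] M [-0.009 -0.041  0.002] w 0.997 j6 -88.0
d [0.0001, 0.0014, 0.0858] w [-0.0007, 0.0041, 0.0002]
```

View pics/zf.png

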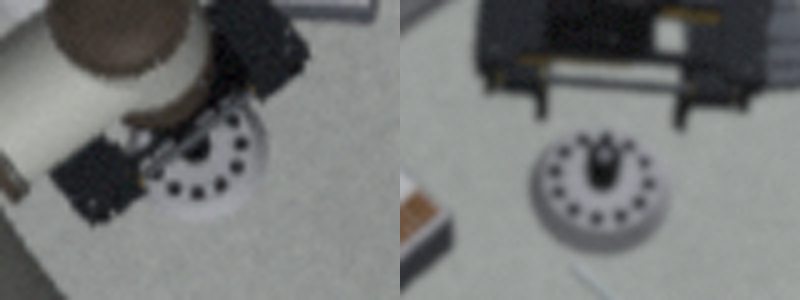

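Call:
{"method": "jog_arm", "body": {
  "moves": [
    [-1, 0, 0.001, 0.03, 0, 0.004, 0],
    [-1, 0, 0.001, 0.06, 0, 0.004, 0],
    [-1, 0, 0.001, 0.08, 0, 0.004, 0],
    [-1, 0, 0.001, 0.086, 0, 0.004, 0],
    [-1, 0, 0.001, 0.086, 0, 0.004, 0],
    [0, 0, 0.001, 0.086, 0, 0.004, 0],
    [1, 0, 0.001, 0.086, 0, 0.004, 0],
    [1, 0, 0.001, 0.086, 0, 0.004, 0],
    [1, 0, 0.001, 0.086, 0, 0.004, 0],
    [1, 0, 0.001, 0.086, 0, 0.004, 0]
  ]
}}

```text
time_s: 3.93
tcp_pos: [0.5975, 0.2242, 0.0346]
ee_rot: [[-0.799, -0.602, -0.002], [-0.602, 0.799, -0.001], [0.002, -0.0, -1.0]]
wrist_force: [-0.3, 0.7, 0.6]
gripper_width: 0.707
```

Call:
{"method": "jog_arm", "body": {
  "moves": [
    [1, 0, 0, 0, 0, 0, 0],
    [1, 0, 0, 0, 0, 0, 0],
    [1, 0, 0, 0, 0, 0, 0],
    [1, 0, 0, 0, 0, 0, 0],
    [1, 0, 0, -0.01, 0, 0, 0],
    [1, 0, 0, -0.03, 0, 0, 0],
    [1, 0, 0, -0.06, 0, 0, 0],
    [1, 0, 0, -0.09, 0, 0, 0],
    [1, 0, 0, -0.12, 0, 0, 0],
    [1, 0, 0, -0.135, 0, 0, 0]
  ]
}}

```text
time_s: 4.77
tcp_pos: [0.5984, 0.2246, 0.1725]
ee_rot: [[-0.798, -0.602, 0.001], [-0.602, 0.798, -0.0], [-0.0, -0.001, -1.0]]
wrist_force: [2.6, 0.9, -2.8]
gripper_width: 0.292
```

```bash
python3 -c "
from h import *
goal(.5194,-.0698,.17,-143)"
```

```text
t 4.77 p [0.5984 0.2246 0.1725] head -142.98 F [ 2.57  0.9  -2.79] M [ 0.074 -0.189  0.003] w 0.292 j6 -88.1
d [0.2404, -0.1875, 0.0025] w [-0.0008, 0.0005, 0.0004]
```

Call:
{"method": "jog_arm", "body": {
  "moves": [
    [1, 0.012, -0.009, 0, 0, 0, 0.01],
    [1, 0.032, -0.025, 0, 0, 0, 0.03],
    [1, 0.057, -0.044, 0, 0, 0, 0.06],
    [1, 0.084, -0.065, 0, 0, 0, 0.09],
    [1, 0.112, -0.087, 0, 0, 0, 0.12],
    [1, 0.14, -0.109, 0, 0, 0, 0.15],
    [1, 0.168, -0.131, 0, 0, 0, 0.18],
    [1, 0.194, -0.151, 0, 0, 0, 0.2],
    [1, 0.215, -0.168, 0, 0, 0, 0.21],
    [1, 0.23, -0.179, 0, 0, 0, 0.21]
  ]
}}

```text
time_s: 5.6
tcp_pos: [0.5185, -0.0598, 0.1682]
ee_rot: [[-0.908, -0.419, -0.008], [-0.419, 0.908, -0.002], [0.008, 0.001, -1.0]]
wrist_force: [0.2, 0.5, -4.2]
gripper_width: 0.293
```

Call:
{"method": "jog_arm", "body": {
  "moves": [
    [1, 0.006, -0.008, 0, 0, 0, 0],
    [1, 0.008, -0.01, 0, 0, 0, 0],
    [1, 0.008, -0.01, 0, 0, 0, 0],
    [1, 0.008, -0.01, 0, 0, 0, 0],
    [1, 0.008, -0.01, 0, 0, 0, 0],
    [1, 0.008, -0.01, 0, 0, 0, 0],
    [1, 0.008, -0.01, 0, 0, 0, 0],
    [1, 0.008, -0.01, 0, 0, 0, 0],
    [1, 0.008, -0.01, 0, 0, 0, 0],
    [1, 0.008, -0.01, 0, 0, 0, 0]
  ]
}}

```text
time_s: 6.43
tcp_pos: [0.5186, -0.0694, 0.1695]
ee_rot: [[-0.906, -0.422, -0.003], [-0.422, 0.906, -0.002], [0.004, -0.001, -1.0]]
wrist_force: [-0.9, 0.1, -4.2]
gripper_width: 0.289
```

```bash
python3 -c "
from h import *
goal(.5194,-.0698,.17,-155)
snap('top','top2');snap('scene','scene2')
a=cv2.resize(cv2.imread('pics/top2.png')[165:255,250:350],(400,360),interpolation=2);b=cv2.resize(cv2.imread('pics/scene2.png')[90:180,195:295],(400,360),interpolation=2)
cv2.imwrite('pics/zg.png',np.hstack([a,b]))"
```

```text
t 6.43 p [ 0.5186 -0.0694  0.1695] head -155.01 F [-0.88  0.13 -4.21] M [0.045 0.03  0.01 ] w 0.289 j6 -75.3
d [-0.0006, -0.0007, -0.0005] w [-0.0008, -0.004, -0.0002]
```

View pics/zg.png

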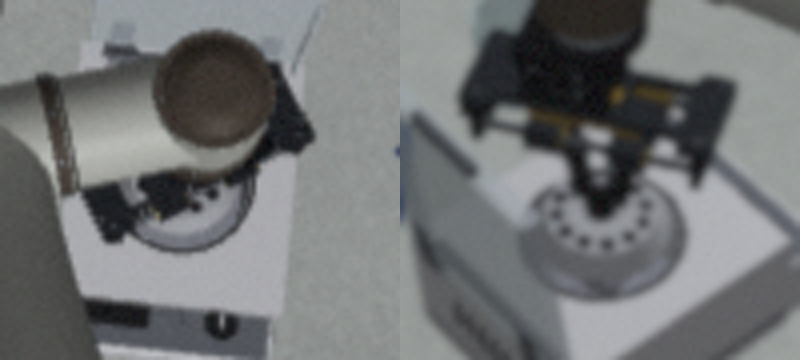

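Run:
```python
from h import *
s=load('scene2'); x0,y0,x1,y1=225,125,270,168
g=s['frame'][y0:y1,x0:x1].mean(2).astype(np.float32)
G=cv2.resize(g,None,fx=8,fy=8,interpolation=cv2.INTER_CUBIC)
m=((cv2.GaussianBlur(G,(0,0),20)-G)>18).astype(np.uint8)
k,l,st,ce=cv2.connectedComponentsWithStats(m)
P=[]
for i in range(1,k):
    if 150<st[i,4]<700:
        p=(ce[i]+.5)/8-.5+[x0,y0]; w=onz(s,*p,.1655); P.append(w); print(p.round(2),st[i,4],w.round(4), np.hypot(*(w[:2]-[.519,-.07])).round(4))
P=[w for w in P if abs(np.hypot(*(w[:2]-[.519,-.07]))-.035)<.006]
print(circfit(P))
```

```text
[256.43 125.23] 254 [ 0.4553 -0.0818  0.1655] 0.0648
[248.21 128.5 ] 606 [ 0.4825 -0.0914  0.1655] 0.0423
[256.07 140.93] 206 [ 0.5036 -0.0387  0.1655] 0.0349
[233.72 143.17] 214 [ 0.5555 -0.083   0.1655] 0.0387
[255.32 145.07] 273 [ 0.5172 -0.0292  0.1655] 0.0409
[235.96 147.31] 282 [ 0.5627 -0.0665  0.1655] 0.0438
[251.8 148.7] 276 [ 0.5347 -0.0273  0.1655] 0.0455
[240.53 149.9 ] 275 [ 0.5607 -0.0493  0.1655] 0.0466
[246.32 150.6 ] 326 [ 0.5511 -0.0345  0.1655] 0.0479
[268.34 166.71] 264 [0.5523 0.055  0.1655] 0.1294
(array([ 0.52931695, -0.0610621 ]), np.float64(0.03412566512717162), array([3.80251386e-15, 1.04083409e-16, 4.57966998e-16]))
```

Run:
```python
from h import *
s=load('scene2')
Q=[(256.07,140.93),(233.72,143.17),(255.32,145.07),(235.96,147.31),(251.8,148.7),(240.53,149.9),(246.32,150.6)]
for z in(.155,.1655,.175):
  c,r,e=circfit([onz(s,*q,z) for q in Q]);print(z,c,r,e.max())
```

```text
0.155 [ 0.52288465 -0.0675176 ] 0.03440634845766011 0.00037671110034704497
0.1655 [ 0.52918845 -0.06100475] 0.03406328430215036 0.0003729549308794308
0.175 [ 0.53489188 -0.05511217] 0.03375289292335701 0.000369556491841172
```

```bash
cat >> h.py <<'E'
def holes(s,box,zz,thr=18,mn=150,mx=420,show=True):
    x0,y0,x1,y1=box
    g=s['frame'][y0:y1,x0:x1].mean(2).astype(np.float32)
    G=cv2.resize(g,None,fx=8,fy=8,interpolation=cv2.INTER_CUBIC)
    m=((cv2.GaussianBlur(G,(0,0),20)-G)>thr).astype(np.uint8)
    k,l,st,ce=cv2.connectedComponentsWithStats(m)
    Q=[(ce[i]+.5)/8-.5+[x0,y0] for i in range(1,k) if mn<st[i,4]<mx]
    if show: print([q.round(1).tolist() for q in Q])
    return Q
E
python3 - <<'E'
from h import *
s=snap('scene','scene3'); Q=holes(s,(228,135,262,156),0)
im=cv2.imread('pics/scene3.png')[95:175,200:290]; cv2.imwrite('pics/zh.png',cv2.resize(im,None,fx=7,fy=7,interpolation=2))
p=sense()['tcp_pos']
for d in(.0,-.019,.035-.019,): print(d,proj(s,p+[0,0,-d]))
E
```

```text
[[230.0, 139.1], [234.2, 138.7], [256.1, 140.9], [233.6, 143.1], [255.4, 145.1], [235.9, 147.3], [251.8, 148.7], [240.5, 149.9], [246.3, 150.6]]
0.0 [[245.26382198 137.67866638]]
-0.019 [[245.04371588 133.50594899]]
0.016000000000000004 [[245.44555607 141.12167873]]
```

View pics/zh.png

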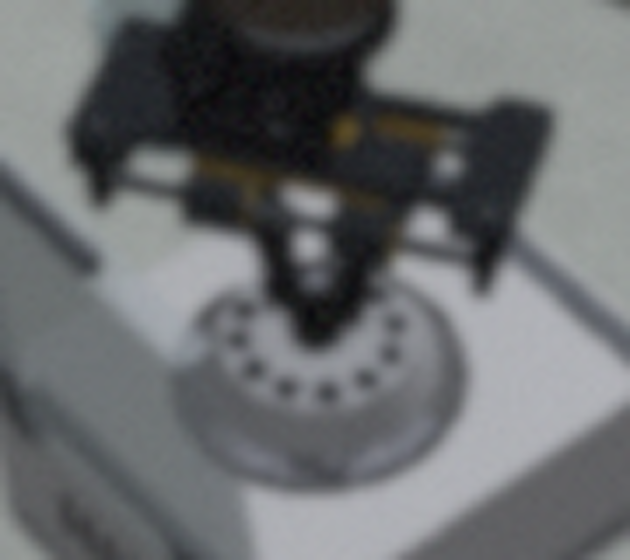

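Call:
{"method": "jog_arm", "body": {
  "moves": [
    [1, -0.0006, -0.0005, 0.004, 0, 0, 0],
    [1, -0.0006, -0.0005, 0.01, 0, 0, 0],
    [1, -0.0006, -0.0005, 0.015, 0, 0, 0],
    [1, -0.0006, -0.0005, 0.018, 0, 0, 0],
    [1, -0.0006, -0.0005, 0.021, 0, 0, 0],
    [1, -0.0006, -0.0005, 0.024, 0, 0, 0],
    [1, -0.0006, -0.0005, 0.027, 0, 0, 0],
    [1, -0.0006, -0.0005, 0.03, 0, 0, 0],
    [1, -0.0006, -0.0005, 0.032, 0, 0, 0],
    [1, -0.0006, -0.0005, 0.032, 0, 0, 0]
  ]
}}

```text
time_s: 7.42
tcp_pos: [0.5189, -0.0699, 0.137]
ee_rot: [[-0.907, -0.422, -0.004], [-0.422, 0.907, -0.002], [0.005, -0.0, -1.0]]
wrist_force: [-0.0, -0.9, -4.3]
gripper_width: 0.287
```

```bash
python3 -c "
from h import *
goal(.5194,-.0696,.13,-155)"
```

```text
t 7.42 p [ 0.5189 -0.0699  0.137 ] head -155.04 F [-0.02 -0.86 -4.31] M [-0.035  0.055  0.023] w 0.287 j6 -75.3
d [-0.0007, 0.0001, 0.007] w [-0.0005, -0.0048, -0.0006]
```

Call:
{"method": "jog_arm", "body": {
  "moves": [
    [1, -0.0005, 0, 0.001, 0, -0.004, 0],
    [1, -0.0005, 0, 0.002, 0, -0.004, 0],
    [1, -0.0005, 0, 0.003, 0, -0.004, 0],
    [1, -0.0005, 0, 0.004, 0, -0.004, 0],
    [1, -0.0005, 0, 0.005, 0, -0.004, 0],
    [1, -0.0005, 0, 0.006, 0, -0.004, 0],
    [1, -0.0005, 0, 0.007, 0, -0.004, 0],
    [1, -0.0005, 0, 0.008, 0, -0.004, 0],
    [1, -0.0005, 0, 0.009, 0, -0.004, 0],
    [1, -0.0005, 0, 0.009, 0, -0.004, 0]
  ]
}}

```text
time_s: 8.25
tcp_pos: [0.5212, -0.0698, 0.1304]
ee_rot: [[-0.906, -0.423, 0.004], [-0.423, 0.906, -0.001], [-0.003, -0.003, -1.0]]
wrist_force: [-0.9, -0.4, 6.0]
gripper_width: 0.292
```

```bash
python3 -c "
from h import *
goal(.5194,-.0696,.125,-155)"
```

```text
t 8.25 p [ 0.5212 -0.0698  0.1304] head -154.97 F [-0.88 -0.36  6.01] M [-0.167  0.462 -0.037] w 0.292 j6 -75.2
d [0.0015, 0.001, 0.0054] w [-0.003, 0.0033, 0.0005]
```

Run:
```python
from h import *
s=snap('scene','scene4'); t=snap('top','top4')
a=cv2.resize(cv2.imread('pics/top4.png')[175:245,260:340],(400,350),interpolation=2);b=cv2.resize(cv2.imread('pics/scene4.png')[105:175,205:285],(400,350),interpolation=2)
cv2.imwrite('pics/zi.png',np.hstack([a,b]))
Q=holes(s,(225,135,265,165),0)
goal(.5194,-.0696,.125,-155)
```

```text
[[263.9, 135.6], [260.2, 139.7], [230.1, 141.1], [255.7, 149.1], [233.8, 151.7], [255.1, 153.4], [236.0, 155.8], [251.6, 157.0], [240.5, 158.5], [246.3, 159.0]]
t 8.35 p [ 0.5211 -0.0699  0.1305] head -154.97 F [-1.3   0.3   5.95] M [-0.141  0.489  0.02 ] w 0.29 j6 -75.2
d [0.0014, 0.001, 0.0055] w [-0.003, 0.0033, 0.0004]
```

View pics/zi.png

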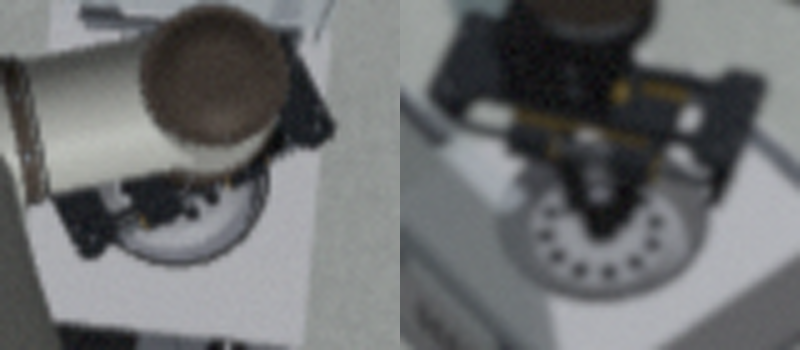

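Run:
```python
from h import *
s=load('scene4')
Q=[(255.7,149.1),(233.8,151.7),(255.1,153.4),(236.0,155.8),(251.6,157.0),(240.5,158.5),(246.3,159.0)]
Q0=[(256.1,140.9),(233.6,143.1),(255.4,145.1),(235.9,147.3),(251.8,148.7),(240.5,149.9),(246.3,150.6)]
for z in(.100,.105,.108,.110,.115):
  c,r,e=circfit([onz(s,*q,z) for q in Q]);print(z,c,r,e.max())
for z in(.144,.147,.149,.151):
  c,r,e=circfit([onz(s,*q,z) for q in Q0]);print(z,c,r,e.max())
```

```text
0.1 [ 0.51592821 -0.07754897] 0.035086151552441144 0.0002952682509856572
0.105 [ 0.51881241 -0.07455629] 0.034927828916808165 0.0002939358834994285
0.108 [ 0.52054293 -0.07276068] 0.034832835335414036 0.00029313646299823637
0.11 [ 0.52169661 -0.0715636 ] 0.034769506281163494 0.000292603516004436
0.115 [ 0.52458081 -0.06857092] 0.03461118364551811 0.0002912711485103109
0.144 [ 0.51614314 -0.07455068] 0.03502355406710417 0.00040239107695560355
0.147 [ 0.51794462 -0.07268927] 0.03492480888300599 0.000401256578126917
0.149 [ 0.5191456  -0.07144833] 0.03485897876027159 0.0004005002455773135
0.151 [ 0.52034658 -0.0702074 ] 0.03479314863753816 0.0003997439130257324
```

Call:
{"method": "jog_arm", "body": {
  "moves": [
    [1, 0, 0, -0.001, 0, 0.004, 0],
    [1, 0, 0, -0.001, 0, 0.004, 0],
    [1, 0, 0, -0.001, 0, 0.004, 0],
    [1, 0, 0, -0.001, 0, 0.004, 0],
    [1, 0, 0, -0.001, 0, 0.004, 0],
    [1, 0, 0, -0.001, 0, 0.004, 0],
    [1, 0, 0, -0.001, 0, 0.004, 0],
    [1, 0, 0, -0.001, 0, 0.004, 0],
    [1, 0, 0, -0.001, 0, 0.004, 0],
    [1, 0, 0, -0.001, 0, 0.004, 0]
  ]
}}

```text
time_s: 9.18
tcp_pos: [0.5208, -0.0698, 0.1305]
ee_rot: [[-0.906, -0.423, -0.0], [-0.423, 0.906, -0.003], [0.001, -0.002, -1.0]]
wrist_force: [-0.3, -0.9, 6.1]
gripper_width: 0.291
```

```bash
python3 -c "
from h import *
goal(.5194,-.0696,.125,-155)"
```

```text
t 9.18 p [ 0.5208 -0.0698  0.1305] head -155.0 F [-0.32 -0.93  6.11] M [-0.391  0.048 -0.021] w 0.291 j6 -75.3
d [0.0012, 0.0008, 0.0055] w [-0.0024, -0.0015, 0.0001]
```

Call:
{"method": "jog_arm", "body": {
  "moves": [
    [1, 0, 0, 0, 0, 0, 0.03],
    [1, 0, 0, 0, 0, 0, 0.06],
    [1, 0, 0, 0, 0, 0, 0.09],
    [1, 0, 0, 0, 0, 0, 0.12],
    [1, 0, 0, 0, 0, 0, 0.15],
    [1, 0, 0, 0, 0, 0, 0.18],
    [1, 0, 0, 0, 0, 0, 0.21],
    [1, 0, 0, 0, 0, 0, 0.24],
    [1, 0, 0, 0, 0, 0, 0.27],
    [1, 0, 0, 0, 0, 0, 0.3]
  ]
}}

```text
time_s: 10.02
tcp_pos: [0.5174, -0.0699, 0.1275]
ee_rot: [[-0.991, -0.133, -0.008], [-0.133, 0.991, -0.002], [0.009, -0.001, -1.0]]
wrist_force: [-1.1, -0.9, -4.2]
gripper_width: 0.288
```

```bash
python3 -c "
from h import *
goal(.5194,-.0696,.125,-172)"
```

```text
t 10.02 p [ 0.5174 -0.0699  0.1275] head -172.37 F [-1.12 -0.86 -4.23] M [-0.467  0.221  0.025] w 0.288 j6 -92.6
d [-0.002, 0.0, 0.0025] w [-0.0009, -0.0086, -0.0065]
```

Call:
{"method": "jog_arm", "body": {
  "moves": [
    [1, 0, 0, 0.0005, 0, 0, 0],
    [1, 0, 0, 0.001, 0, 0, 0],
    [1, 0, 0, 0.0015, 0, 0, 0],
    [1, 0, 0, 0.002, 0, 0, 0],
    [1, 0, 0, 0.0025, 0, 0, 0],
    [1, 0, 0, 0.003, 0, 0, 0],
    [1, 0, 0, 0.0035, 0, 0, 0],
    [1, 0, 0, 0.004, 0, 0, 0],
    [1, 0, 0, 0.004, 0, 0, 0],
    [1, 0, 0, 0.004, 0, 0, 0]
  ]
}}

```text
time_s: 10.85
tcp_pos: [0.5191, -0.0699, 0.1254]
ee_rot: [[-0.991, -0.135, -0.004], [-0.135, 0.991, -0.003], [0.005, -0.002, -1.0]]
wrist_force: [-3.3, -1.7, -1.8]
gripper_width: 0.29
```

```bash
python3 -c "
from h import *
goal(.5194,-.0696,.125,-172)"
```

```text
t 10.85 p [ 0.5191 -0.0699  0.1254] head -172.23 F [-3.26 -1.65 -1.82] M [-0.798  1.376  0.01 ] w 0.29 j6 -92.5
d [-0.0004, 0.0003, 0.0004] w [-0.002, -0.0047, -0.004]
```

Call:
{"method": "jog_arm", "body": {
  "moves": [
    [1, 0.0005, -0.0004, 0, 0, 0, 0],
    [1, 0.001, -0.0008, 0, 0, 0, 0.01],
    [1, 0.001, -0.0008, 0.0005, 0, 0, 0.02],
    [1, 0.001, -0.0008, 0.001, 0, 0, 0.02],
    [1, 0.001, -0.0008, 0.0015, 0, 0, 0.01],
    [1, 0.001, -0.0008, 0.002, 0, 0, 0],
    [1, 0.001, -0.0008, 0.0025, 0, 0, -0.01],
    [1, 0.001, -0.0008, 0.003, 0, 0, -0.02],
    [1, 0.001, -0.0008, 0.003, 0, 0, -0.01],
    [1, 0.001, -0.0008, 0.003, 0, 0, 0]
  ]
}}

```text
time_s: 11.68
tcp_pos: [0.5193, -0.0706, 0.1234]
ee_rot: [[-0.991, -0.136, -0.002], [-0.136, 0.991, -0.002], [0.002, -0.002, -1.0]]
wrist_force: [-4.7, 1.3, 4.1]
gripper_width: 0.292
```

```bash
python3 -c "
from h import *
goal(.5194,-.0696,.125,-172)"
```

```text
t 11.68 p [ 0.5193 -0.0706  0.1234] head -172.19 F [-4.69  1.3   4.15] M [0.537 1.556 0.03 ] w 0.292 j6 -92.4
d [-0.0002, 0.001, -0.0016] w [-0.0022, -0.0019, -0.0033]
```

Call:
{"method": "jog_arm", "body": {
  "moves": [
    [1, 0.001, 0.0003, 0, 0, 0, 0],
    [1, 0.002, 0.0005, 0, 0, 0, 0],
    [1, 0.002, 0.0005, 0, 0, 0, 0.01],
    [1, 0.002, 0.0005, 0, 0, 0, 0.02],
    [1, 0.002, 0.0005, 0, 0, 0, 0.02],
    [1, 0.002, 0.0005, 0, 0, 0, 0],
    [1, 0.002, 0.0005, 0, 0, 0, -0.02],
    [1, 0.002, 0.0005, 0, 0, 0, -0.02],
    [1, 0.002, 0.0005, 0, 0, 0, 0],
    [1, 0.002, 0.0005, 0, 0, 0, 0]
  ]
}}

```text
time_s: 12.52
tcp_pos: [0.5177, -0.0705, 0.1232]
ee_rot: [[-0.991, -0.136, -0.001], [-0.136, 0.991, -0.003], [0.001, -0.002, -1.0]]
wrist_force: [0.0, -0.4, 5.2]
gripper_width: 0.287
```

```bash
python3 -c "
from h import *
goal(.5194,-.0696,.125,-172)
s=snap('scene','scene5'); t=snap('top','top5')
a=cv2.resize(cv2.imread('pics/top5.png')[175:245,260:340],(400,350),interpolation=2);b=cv2.resize(cv2.imread('pics/scene5.png')[105:175,205:285],(400,350),interpolation=2)
cv2.imwrite('pics/zj.png',np.hstack([a,b]))
Q=holes(s,(225,135,265,165),0)
"
```

```text
t 12.52 p [ 0.5177 -0.0705  0.1232] head -172.16 F [ 0.   -0.45  5.24] M [-0.187  0.161  0.005] w 0.287 j6 -92.4
d [-0.0018, 0.0006, -0.0018] w [-0.0024, -0.0011, -0.0027]
[[232.9, 135.1], [255.8, 152.4], [234.9, 154.0], [253.8, 156.2], [238.1, 157.8], [249.0, 159.1], [243.3, 159.6]]
```

View pics/zj.png

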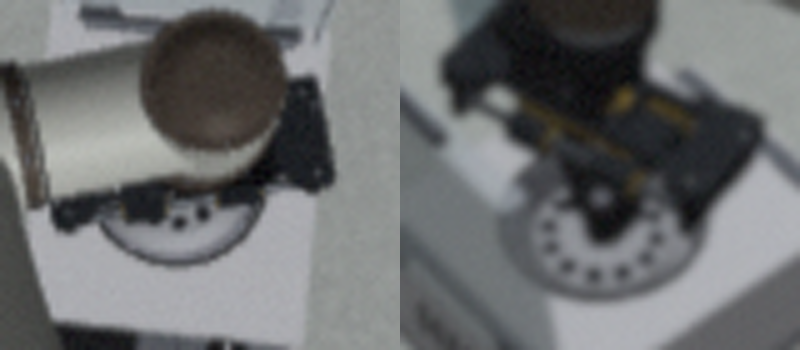

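Run:
```python
from h import *
s=load('scene5')
Q=[(255.8,152.4),(234.9,154.0),(253.8,156.2),(238.1,157.8),(249.0,159.1),(243.3,159.6)]
Q4=[(255.7,149.1),(233.8,151.7),(255.1,153.4),(236.0,155.8),(251.6,157.0),(240.5,158.5),(246.3,159.0)]
for z in(.095,.1,.1035,.105,.108,.11,.113):
  c,r,e=circfit([onz(s,*q,z) for q in Q]);c4,r4,e4=circfit([onz(s,*q,z) for q in Q4]);print(z,c.round(4),r.round(5),e.max().round(5),'|',c4.round(4),r4.round(5))
```

```text
0.095 [ 0.5148 -0.0771] 0.03426 7e-05 | [ 0.513  -0.0805] 0.03524
0.1 [ 0.5177 -0.0741] 0.0341 7e-05 | [ 0.5159 -0.0775] 0.03509
0.1035 [ 0.5197 -0.072 ] 0.034 7e-05 | [ 0.5179 -0.0755] 0.03498
0.105 [ 0.5206 -0.0711] 0.03395 7e-05 | [ 0.5188 -0.0746] 0.03493
0.108 [ 0.5223 -0.0694] 0.03386 7e-05 | [ 0.5205 -0.0728] 0.03483
0.11 [ 0.5234 -0.0682] 0.03379 7e-05 | [ 0.5217 -0.0716] 0.03477
0.113 [ 0.5252 -0.0664] 0.0337 7e-05 | [ 0.5234 -0.0698] 0.03467
```

Call:
{"method": "jog_arm", "body": {
  "moves": [
    [1, 0, 0, 0, 0, 0, 0.03],
    [1, 0, 0, 0, 0, 0, 0.06],
    [1, 0, 0, 0, 0, 0, 0.09],
    [1, 0, 0, 0, 0, 0, 0.12],
    [1, 0, 0, 0, 0, 0, 0.15],
    [1, 0, 0, 0, 0, 0, 0.18],
    [1, 0, 0, 0, 0, 0, 0.21],
    [1, 0, 0, 0, 0, 0, 0.24],
    [1, 0, 0, 0, 0, 0, 0.27],
    [1, 0, 0, 0, 0, 0, 0.3]
  ]
}}

```text
time_s: 13.45
tcp_pos: [0.5162, -0.0698, 0.1207]
ee_rot: [[-0.986, 0.165, -0.004], [0.165, 0.986, -0.001], [0.004, -0.002, -1.0]]
wrist_force: [0.4, 2.1, -5.0]
gripper_width: 0.292
```

```bash
python3 -c "
from h import *
goal(.5194,-.0696,.125,-172)"
```

```text
t 13.45 p [ 0.5162 -0.0698  0.1207] head 170.53 F [ 0.4   2.08 -5.01] M [ 0.54  -0.312  0.032] w 0.292 j6 -109.6
d [-0.0031, 0.0007, -0.0043] w [-0.001, -0.0044, -0.3049]
```

Run:
```python
from h import *
s=snap('scene','scene6')
cv2.imwrite('pics/zk.png',cv2.resize(cv2.imread('pics/scene6.png')[105:175,205:285],(640,560),interpolation=2))
Q=[q for q in holes(s,(225,135,265,165),0)]
Q=[q for q in Q if q[1]>147]
for z in(.09,.093,.1,.105,.11):
  c,r,e=circfit([onz(s,*q,z) for q in Q]);print(z,c.round(4),r.round(5),e.max().round(5))
```

```text
[[234.6, 151.9], [236.2, 156.0], [251.4, 158.2], [240.4, 158.9], [246.1, 159.7]]
0.09 [ 0.511  -0.0798] 0.03502 9e-05
0.093 [ 0.5127 -0.078 ] 0.03493 9e-05
0.1 [ 0.5167 -0.0738] 0.03471 9e-05
0.105 [ 0.5196 -0.0708] 0.03455 9e-05
0.11 [ 0.5225 -0.0679] 0.03439 9e-05
```

View pics/zk.png

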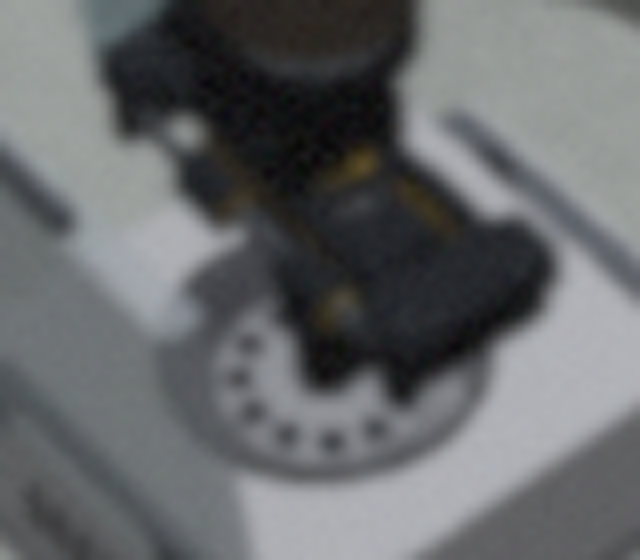

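Call:
{"method": "jog_arm", "body": {
  "moves": [
    [1, -0.001, 0, 0.0005, 0, 0, 0],
    [1, -0.001, 0, 0.001, 0, 0, 0],
    [1, -0.001, 0, 0.0015, 0, 0, 0],
    [1, -0.001, 0, 0.002, 0, 0, 0],
    [1, -0.001, 0, 0.002, 0, 0, 0],
    [1, -0.001, 0, 0.002, 0, 0, 0],
    [1, -0.001, 0, 0.002, 0, 0, 0],
    [1, -0.001, 0, 0.002, 0, 0, 0],
    [1, -0.001, 0, 0.002, 0, 0, 0],
    [1, -0.001, 0, 0.002, 0, 0, 0]
  ]
}}

```text
time_s: 14.33
tcp_pos: [0.5173, -0.0704, 0.1202]
ee_rot: [[-0.987, 0.164, -0.004], [0.164, 0.987, -0.002], [0.004, -0.003, -1.0]]
wrist_force: [-0.7, 3.8, -5.1]
gripper_width: 0.287
```

```bash
python3 -c "
from h import *
goal(.5194,-.0696,.125,-172)"
```

```text
t 14.33 p [ 0.5173 -0.0704  0.1202] head 170.58 F [-0.72  3.76 -5.07] M [1.372 0.26  0.081] w 0.287 j6 -109.6
d [-0.0019, 0.0012, -0.0048] w [-0.0021, -0.0039, -0.304]
```

Call:
{"method": "jog_arm", "body": {
  "moves": [
    [1, 0.0002, 0.0008, 0, 0, 0, 0],
    [1, 0.0002, 0.0016, 0, 0, 0, 0],
    [1, 0.0002, 0.0016, 0.0005, 0, 0, 0],
    [1, 0.0002, 0.0016, 0.001, 0, 0, 0],
    [1, 0.0002, 0.0016, 0.0015, 0, 0, 0],
    [1, 0.0002, 0.0016, 0.002, 0, 0, 0],
    [1, 0.0002, 0.0016, 0.0025, 0, 0, 0],
    [1, 0.0002, 0.0016, 0.003, 0, 0, 0],
    [1, 0.0002, 0.0016, 0.003, 0, 0, 0],
    [1, 0.0002, 0.0016, 0.003, 0, 0, 0]
  ]
}}

```text
time_s: 15.17
tcp_pos: [0.5176, -0.0691, 0.1174]
ee_rot: [[-0.987, 0.163, -0.004], [0.163, 0.987, -0.003], [0.003, -0.003, -1.0]]
wrist_force: [-0.8, -0.8, -4.9]
gripper_width: 0.289
```

```bash
python3 -c "
from h import *
goal(.5194,-.0696,.125,-172)"
```

```text
t 15.17 p [ 0.5176 -0.0691  0.1174] head 170.6 F [-0.77 -0.79 -4.92] M [-0.21   0.2   -0.024] w 0.289 j6 -109.8
d [-0.0019, -0.0002, -0.0076] w [-0.0026, -0.0035, -0.3038]
```

Call:
{"method": "jog_arm", "body": {
  "moves": [
    [1, 0, 0, 0.0007, 0, 0, 0],
    [1, 0, 0, 0.0014, 0, 0, 0],
    [1, 0, 0, 0.0021, 0, 0, 0],
    [1, 0, 0, 0.0028, 0, 0, 0],
    [1, 0, 0, 0.0035, 0, 0, 0],
    [1, 0, 0, 0.0042, 0, 0, 0],
    [1, 0, 0, 0.005, 0, 0, 0],
    [1, 0, 0, 0.005, 0, 0, 0],
    [1, 0, 0, 0.005, 0, 0, 0],
    [1, 0, 0, 0.005, 0, 0, 0]
  ]
}}

```text
time_s: 16.0
tcp_pos: [0.5175, -0.069, 0.1124]
ee_rot: [[-0.987, 0.164, -0.004], [0.164, 0.987, -0.002], [0.003, -0.003, -1.0]]
wrist_force: [-1.8, -0.6, -3.2]
gripper_width: 0.288
```

```bash
python3 -c "
from h import *
goal(.5194,-.0696,.125,-172)"
```

```text
t 16.0 p [ 0.5175 -0.069   0.1124] head 170.59 F [-1.85 -0.65 -3.16] M [-0.29   0.313  0.018] w 0.288 j6 -109.8
d [-0.0019, -0.0003, -0.0126] w [-0.0024, -0.0035, -0.3039]
```

Call:
{"method": "jog_arm", "body": {
  "moves": [
    [1, 0, 0, 0.0005, 0, 0, 0],
    [1, 0, 0, 0.001, 0, 0, 0],
    [1, 0, 0, 0.0015, 0, 0, 0],
    [1, 0, 0, 0.002, 0, 0, 0],
    [1, 0, 0, 0.0025, 0, 0, 0],
    [1, 0, 0, 0.003, 0, 0, 0],
    [1, 0, 0, 0.003, 0, 0, 0],
    [1, 0, 0, 0.003, 0, 0, 0],
    [1, 0, 0, 0.003, 0, 0, 0],
    [1, 0, 0, 0.003, 0, 0, 0]
  ]
}}

```text
time_s: 16.83
tcp_pos: [0.5176, -0.069, 0.1095]
ee_rot: [[-0.987, 0.163, -0.003], [0.163, 0.987, -0.002], [0.003, -0.003, -1.0]]
wrist_force: [-1.5, -1.0, -3.3]
gripper_width: 0.289
```

Run:
```python
from h import *
goal(.5194,-.0696,.125,-172)
s=snap('scene','scene7')
cv2.imwrite('pics/zl.png',cv2.resize(cv2.imread('pics/scene7.png')[105:175,205:285],(640,560),interpolation=2))
Q=[q for q in holes(s,(225,135,265,168),0) if q[1]>147]
for z in(.09,.093,.1,.105,.11):
  c,r,e=circfit([onz(s,*q,z) for q in Q]);print(z,c.round(4),r.round(5),e.max().round(5))
```

```text
t 16.83 p [ 0.5176 -0.069   0.1095] head 170.59 F [-1.45 -1.   -3.31] M [-0.351  0.344  0.029] w 0.289 j6 -109.8
d [-0.0018, -0.0003, -0.0155] w [-0.0025, -0.0033, -0.3039]
[[232.5, 135.3], [234.7, 154.3], [236.2, 158.8], [258.8, 159.7]]
0.09 [ 0.5123 -0.067 ] 0.04288 0.0
0.093 [ 0.514  -0.0652] 0.04276 0.0
0.1 [ 0.518  -0.0612] 0.04249 0.0
0.105 [ 0.5209 -0.0582] 0.0423 0.0
0.11 [ 0.5238 -0.0553] 0.04211 0.0
```

View pics/zl.png

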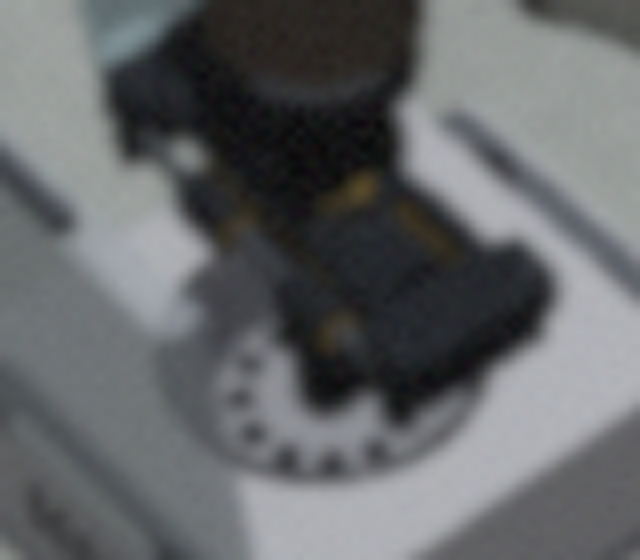

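Run:
```python
from h import *
s=load('scene7')
Q=[((a+.5)/8-.5+205,(b+.5)/8-.5+105) for a,b in((250,357),(237,397),(250,433),(287,460),(332,465),(377,450))]
for z in(.085,.09,.093,.096,.1,.105):
  c,r,e=circfit([onz(s,*q,z) for q in Q]);print(z,c.round(4),r.round(5),e.max().round(5))
```

```text
0.085 [ 0.5165 -0.0757] 0.03602 0.00057
0.09 [ 0.5193 -0.0728] 0.03586 0.00056
0.093 [ 0.521 -0.071] 0.03576 0.00056
0.096 [ 0.5227 -0.0693] 0.03567 0.00056
0.1 [ 0.525  -0.0669] 0.03554 0.00056
0.105 [ 0.5278 -0.064 ] 0.03538 0.00056
```

Call:
{"method": "jog_arm", "body": {
  "moves": [
    [1, 0, 0, 0.0004, 0, 0, 0.01],
    [1, 0, 0, 0.0008, 0, 0, 0.02],
    [1, 0, 0, 0.0012, 0, 0, 0.02],
    [1, 0, 0, 0.0016, 0, 0, 0],
    [1, 0, 0, 0.002, 0, 0, -0.02],
    [1, 0, 0, 0.002, 0, 0, -0.02],
    [1, 0, 0, 0.002, 0, 0, 0],
    [1, 0, 0, 0.002, 0, 0, 0],
    [1, 0, 0, 0.002, 0, 0, 0],
    [1, 0, 0, 0.002, 0, 0, 0]
  ]
}}

```text
time_s: 17.72
tcp_pos: [0.5178, -0.0693, 0.1091]
ee_rot: [[-0.987, 0.163, -0.002], [0.163, 0.987, -0.003], [0.002, -0.003, -1.0]]
wrist_force: [-5.5, -1.5, 8.7]
gripper_width: 0.286
```

```bash
python3 -c "
from h import *
goal(.5194,-.0696,.125,-172)"
```

```text
t 17.72 p [ 0.5178 -0.0693  0.1091] head 170.63 F [-5.52 -1.51  8.69] M [-0.221  1.522  0.008] w 0.286 j6 -109.8
d [-0.0016, -0.0001, -0.0159] w [-0.0031, -0.0023, -0.3031]
```

Call:
{"method": "jog_arm", "body": {
  "moves": [
    [1, 0.0012, 0.0002, -0.001, 0, 0, 0.02],
    [1, 0.0018, 0.0002, -0.0012, 0, 0, 0.04],
    [1, 0.0018, 0.0002, -0.0012, 0, 0, 0.06],
    [1, 0.0018, 0.0002, -0.0012, 0, 0, 0.08],
    [1, 0.0018, 0.0002, -0.0012, 0, 0, 0.1],
    [1, 0.0018, 0.0002, -0.0012, 0, 0, 0.12],
    [1, 0.0018, 0.0002, -0.0012, 0, 0, 0.14],
    [1, 0.0018, 0.0002, -0.0012, 0, 0, 0.15],
    [1, 0.0018, 0.0002, -0.0012, 0, 0, 0.15],
    [1, 0.0018, 0.0002, -0.0012, 0, 0, 0.15]
  ]
}}

```text
time_s: 18.55
tcp_pos: [0.5167, -0.0684, 0.1091]
ee_rot: [[-0.951, 0.309, -0.001], [0.309, 0.951, -0.002], [0.001, -0.003, -1.0]]
wrist_force: [1.4, -2.2, 2.0]
gripper_width: 0.287
```

```bash
python3 -c "
from h import *
goal(.5194,-.0696,.125,-172)"
```

```text
t 18.55 p [ 0.5167 -0.0684  0.1091] head 162.01 F [ 1.39 -2.23  2.  ] M [-0.961 -0.444  0.115] w 0.287 j6 -118.5
d [-0.0029, -0.0003, -0.0159] w [-0.0025, -0.0013, -0.4535]
```

Call:
{"method": "jog_arm", "body": {
  "moves": [
    [1, -0.0004, 0.0005, -0.0003, 0, 0, -0.03],
    [1, -0.0006, 0.0008, -0.0005, 0, 0, -0.06],
    [1, -0.0006, 0.0008, -0.0005, 0, 0, -0.09],
    [1, -0.0006, 0.0008, -0.0005, 0, 0, -0.12],
    [1, -0.0006, 0.0008, -0.0005, 0, 0, -0.15],
    [1, -0.0006, 0.0008, -0.0005, 0, 0, -0.18],
    [1, -0.0006, 0.0008, -0.0005, 0, 0, -0.2],
    [1, -0.0006, 0.0008, -0.0005, 0, 0, -0.2],
    [1, -0.0006, 0.0008, -0.0005, 0, 0, -0.2],
    [1, -0.0006, 0.0008, -0.0005, 0, 0, -0.2]
  ]
}}

```text
time_s: 19.38
tcp_pos: [0.5164, -0.0686, 0.1091]
ee_rot: [[-0.993, 0.115, -0.004], [0.115, 0.993, -0.003], [0.004, -0.003, -1.0]]
wrist_force: [1.3, -5.2, 0.7]
gripper_width: 0.287
```

Run:
```python
from h import *
for i in range(4):
    M=[];s=sense();M.append(s['moment'].round(3)); capture('top'); print(M)
goal(.5194,-.0696,.125,-172)
s=snap('scene','scene8')
cv2.imwrite('pics/zm.png',cv2.resize(cv2.imread('pics/scene8.png')[105:175,205:285],(640,560),interpolation=2))
```

```text
[array([-1.732, -0.295, -0.076])]
[array([-1.709, -0.267, -0.092])]
[array([-1.705, -0.255, -0.108])]
[array([-1.639, -0.287, -0.048])]
t 19.58 p [ 0.5164 -0.0685  0.1091] head 173.39 F [ 1.29 -5.09  0.49] M [-1.726 -0.241 -0.061] w 0.292 j6 -107.1
d [-0.003, -0.0008, -0.0159] w [-0.003, -0.004, -0.255]
```

View pics/zm.png

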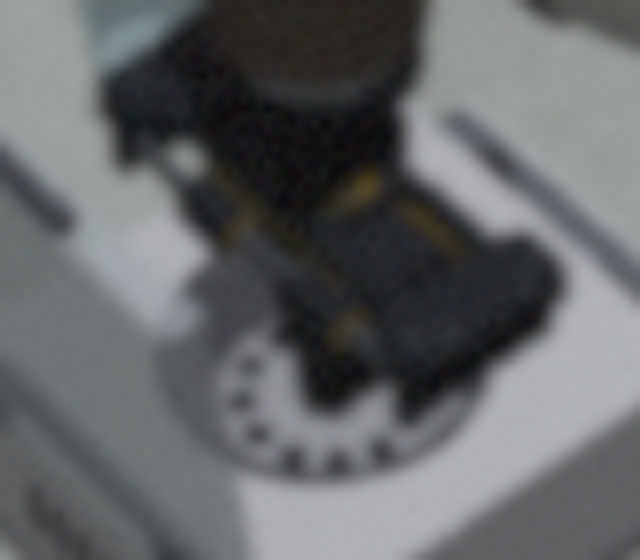

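Call:
{"method": "jog_arm", "body": {
  "moves": [
    [1, 0, -0.001, 0, 0, 0, 0],
    [1, 0, -0.002, 0, 0, 0, 0],
    [1, 0, -0.002, 0, 0, 0, 0],
    [1, 0, -0.002, 0, 0, 0, 0],
    [0.3, 0, -0.002, 0, 0, 0, 0],
    [0, 0, -0.002, 0, 0, 0, 0],
    [0, 0, -0.002, 0, 0, 0, 0],
    [0, 0, -0.002, 0, 0, 0, 0],
    [0, 0, -0.002, 0, 0, 0, 0],
    [0, 0, -0.002, 0, 0, 0, 0]
  ]
}}

```text
time_s: 20.47
tcp_pos: [0.5164, -0.07, 0.1091]
ee_rot: [[-0.993, 0.114, -0.004], [0.114, 0.993, -0.002], [0.003, -0.003, -1.0]]
wrist_force: [-0.1, -0.6, 0.4]
gripper_width: 0.494
```

Call:
{"method": "jog_arm", "body": {
  "moves": [
    [0, 0, -0.002, -0.005, 0, 0, 0],
    [0, 0, -0.002, -0.015, 0, 0, 0],
    [0, 0, -0.002, -0.03, 0, 0, 0],
    [0, 0, -0.002, -0.06, 0, 0, 0],
    [0, 0, -0.002, -0.1, 0, 0, 0],
    [0, 0, -0.002, -0.14, 0, 0, 0],
    [0, 0, -0.002, -0.18, 0, 0, 0],
    [0, 0.02, 0.02, -0.22, 0, 0, 0],
    [0, 0.04, 0.06, -0.26, 0, 0, 0],
    [0, 0.04, 0.1, -0.28, 0, 0, 0]
  ]
}}

```text
time_s: 21.3
tcp_pos: [0.4886, 0.0112, 0.3789]
ee_rot: [[-0.993, 0.117, 0.002], [0.117, 0.993, -0.001], [-0.002, -0.001, -1.0]]
wrist_force: [1.1, 1.0, 0.4]
gripper_width: 0.503
```

Run:
```python
from h import *
goal(.52,.1,.39,173)
s=snap('scene','scene9');t=snap('top','top9')
a=cv2.resize(cv2.imread('pics/top9.png')[150:240,250:350],(400,360),interpolation=2);b=cv2.resize(cv2.imread('pics/scene9.png')[90:180,190:290],(400,360),interpolation=2)
cv2.imwrite('pics/zn.png',np.hstack([a,b]))
```

```text
t 21.3 p [0.4886 0.0112 0.3789] head 173.29 F [1.15 1.   0.38] M [ 0.019 -0.142  0.009] w 0.503 j6 -117.2
d [-0.0209, 0.0919, -0.0111] w [-0.001, 0.0024, 0.0051]
```

View pics/zn.png

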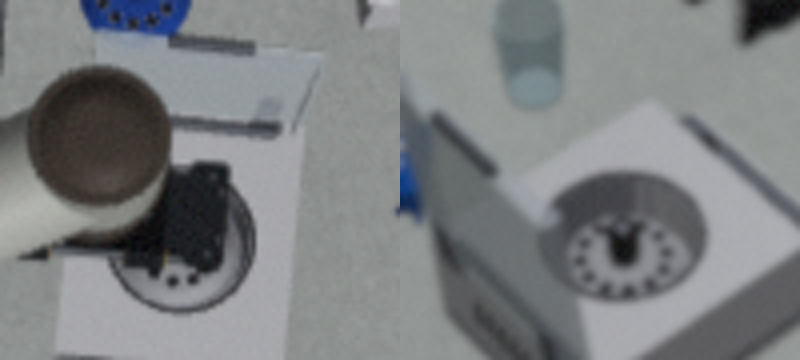

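Run:
```python
from h import *
s=load('scene9')
Q=[q for q in holes(s,(228,138,266,168),0)]
for z in(.088,.093,.098,.108):
  P=np.array([onz(s,*q,z) for q in Q]); c,r,n,e=robust(P);print(z,c.round(4),r.round(5),n,e.round(5))
```

```text
[[256.1, 152.7], [234.7, 154.8], [255.4, 156.9], [236.7, 158.8]]
0.088 [ 0.5173 -0.0738] 0.03444 4 0.00022
0.093 [ 0.5202 -0.0708] 0.03428 4 0.00022
0.098 [ 0.523  -0.0679] 0.03413 4 0.00022
0.108 [ 0.5287 -0.062 ] 0.03382 4 0.00022
```

Run:
```python
from h import *
t=load('top0');s=load('scene0')
ut=((565+.5)/5-.5+190,(57+.5)/5-.5+150); us=((132+.5)/5-.5+180,(154+.5)/5-.5+95)
o1,d1=ray(t,*ut);o2,d2=ray(s,*us);d1/=np.linalg.norm(d1);d2/=np.linalg.norm(d2)
A=np.c_[d1,-d2];x=np.linalg.lstsq(A,o2-o1,rcond=None)[0]
p,q=o1+x[0]*d1,o2+x[1]*d2;m=(p+q)/2;print(p,q,np.linalg.norm(p-q))
X=np.array([.991,-.133]);h=np.array([.5185,-.0692])
r=m[:2]-h;print('cx',r@X,'cy',r@[.133,.991],'z',m[2]); print('ang',np.arctan2(m[2]-.121,r@X-.1))
print(h+X*.20)
```

```text
[ 0.64449562 -0.08711602  0.31248162] [ 0.64522679 -0.08801825  0.31274412] 0.0011906029427511233
cx 0.12766678381733312 cy -0.0013957921689869016 z 0.3126128693868752
ang 1.4273984098644905
[ 0.7167 -0.0958]
```

Call:
{"method": "jog_arm", "body": {
  "moves": [
    [0.5, -0.03, -0.01, 0, 0, 0, 0],
    [1, -0.06, -0.02, 0, 0, 0, 0],
    [1, -0.09, -0.03, 0, 0, 0, 0],
    [1, -0.12, -0.04, 0, 0, 0, 0],
    [1, -0.15, -0.05, 0, 0, 0, 0],
    [1, -0.18, -0.06, 0, 0, 0, 0],
    [1, -0.21, -0.07, 0, 0, 0, 0],
    [1, -0.23, -0.08, 0, 0, 0, 0],
    [1, -0.23, -0.08, 0, 0, 0, 0],
    [1, -0.23, -0.08, 0, 0, 0, 0]
  ]
}}

```text
time_s: 22.23
tcp_pos: [0.7096, -0.0951, 0.3713]
ee_rot: [[-0.993, 0.116, -0.007], [0.116, 0.993, -0.002], [0.007, -0.003, -1.0]]
wrist_force: [0.9, -0.7, 0.0]
gripper_width: 0.004
```

Run:
```python
from h import *
goal(.5185+.991*.185,-.0692-.133*.185,.275,172.4)
snap('scene','scene10')
cv2.imwrite('pics/zo.png',cv2.resize(cv2.imread('pics/scene10.png')[40:200,150:310],(600,600),interpolation=2))
```

```text
t 22.23 p [ 0.7096 -0.0951  0.3713] head 173.35 F [ 0.89 -0.68  0.01] M [0.007 0.014 0.013] w 0.004 j6 -101.9
d [0.0073, 0.0007, 0.0964] w [-0.0033, -0.0067, 0.0166]
```

View pics/zo.png

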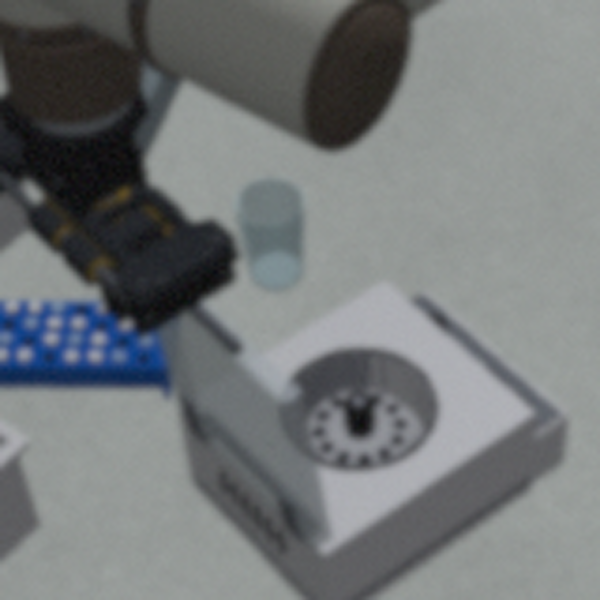

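The rotor is seated in the bowl, and the gripper is behind the lid, whose free edge is near (210,320) in this crop. I'll descend, then pull.

Call:
{"method": "jog_arm", "body": {
  "moves": [
    [1, 0.002, 0.001, 0.03, 0, 0, 0],
    [1, 0.002, 0.001, 0.06, 0, 0, 0],
    [1, 0.002, 0.001, 0.085, 0, 0, 0],
    [1, 0.002, 0.001, 0.096, 0, 0, 0],
    [1, 0.002, 0.001, 0.096, 0, 0, 0],
    [1, 0.012, 0.001, 0.096, 0, 0, 0],
    [1, 0.022, 0.001, 0.096, 0, 0, 0],
    [1, 0.032, 0.001, 0.096, 0, 0, 0],
    [1, 0.042, 0.001, 0.096, 0, 0, 0],
    [1, 0.047, 0.001, 0.096, 0, 0, 0]
  ]
}}

```text
time_s: 23.12
tcp_pos: [0.6624, -0.0876, 0.2814]
ee_rot: [[-0.994, 0.113, 0.002], [0.113, 0.994, -0.003], [-0.002, -0.003, -1.0]]
wrist_force: [0.2, -0.1, 0.9]
gripper_width: 0.007
```

Run:
```python
from h import *
goal(.5185+.991*.13,-.0692-.133*.13,.275,172.4)
```

```text
t 23.12 p [ 0.6624 -0.0876  0.2814] head 173.5 F [ 0.15 -0.12  0.86] M [-0.014 -0.304 -0.028] w 0.007 j6 -102.9
d [0.0152, -0.0006, 0.0063] w [-0.0025, 0.0025, 0.0192]
```

Call:
{"method": "jog_arm", "body": {
  "moves": [
    [1, 0.008, 0, 0.002, 0, 0, 0],
    [1, 0.016, 0, 0.004, 0, 0, 0],
    [1, 0.024, 0, 0.006, 0, 0, 0],
    [1, 0.032, 0, 0.006, 0, 0, 0],
    [1, 0.04, 0, 0.007, 0, 0, 0],
    [1, 0.048, 0, 0.008, 0, 0, 0],
    [1, 0.056, 0, 0.01, 0, 0, 0],
    [1, 0.064, 0, 0.012, 0, 0, 0],
    [1, 0.072, 0, 0.014, 0, 0, 0],
    [1, 0.08, 0, 0.017, 0, 0, 0]
  ]
}}

```text
time_s: 23.95
tcp_pos: [0.582, -0.0786, 0.2608]
ee_rot: [[-0.993, 0.114, -0.003], [0.114, 0.993, -0.002], [0.003, -0.003, -1.0]]
wrist_force: [0.2, 0.8, 1.0]
gripper_width: 0.004
```

Run:
```python
from h import *
goal(.5185+.991*.13,-.0692-.133*.13,.275,172.4)
snap('scene','scene11')
cv2.imwrite('pics/zp.png',cv2.resize(cv2.imread('pics/scene11.png')[40:200,150:310],(600,600),interpolation=2))
```

```text
t 23.95 p [ 0.582  -0.0786  0.2608] head 173.46 F [0.15 0.79 0.97] M [ 0.093 -0.286 -0.009] w 0.004 j6 -104.7
d [-0.0657, -0.0005, -0.0144] w [-0.0028, -0.0031, 0.0185]
```

View pics/zp.png

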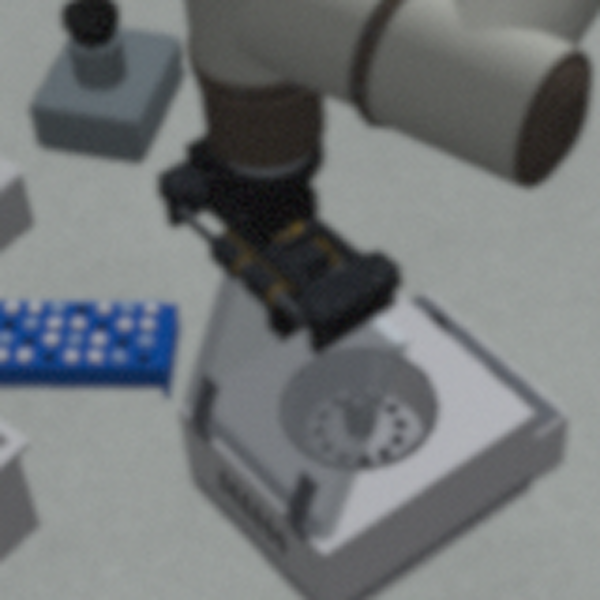

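The lid is tipping forward with the fingers on its outer face. I'll keep pulling.

Call:
{"method": "jog_arm", "body": {
  "moves": [
    [1, 0.008, 0, 0.003, 0, 0, 0],
    [1, 0.016, 0, 0.006, 0, 0, 0],
    [1, 0.024, 0, 0.01, 0, 0, 0],
    [1, 0.032, 0, 0.014, 0, 0, 0],
    [1, 0.04, 0, 0.018, 0, 0, 0],
    [1, 0.048, 0, 0.022, 0, 0, 0],
    [1, 0.056, 0, 0.026, 0, 0, 0],
    [1, 0.056, 0, 0.026, 0, 0, 0],
    [1, 0.056, 0, 0.01, 0, 0, 0],
    [1, 0.056, 0, -0.02, 0, 0, 0]
  ]
}}

```text
time_s: 24.83
tcp_pos: [0.5248, -0.0722, 0.2778]
ee_rot: [[-0.993, 0.114, -0.013], [0.114, 0.993, -0.003], [0.013, -0.004, -1.0]]
wrist_force: [0.6, -0.0, -0.2]
gripper_width: 0.008
```

Run:
```python
from h import *
goal(.5185+.991*.13,-.0692-.133*.13,.275,172.4)
snap('scene','scene12')
cv2.imwrite('pics/zq.png',cv2.resize(cv2.imread('pics/scene12.png')[40:200,150:310],(600,600),interpolation=2))
```

```text
t 24.83 p [ 0.5248 -0.0722  0.2778] head 173.43 F [ 0.55 -0.02 -0.2 ] M [-0.043 -0.064  0.054] w 0.008 j6 -106.3
d [-0.1234, -0.0002, 0.0013] w [-0.0042, -0.0125, 0.0181]
```

View pics/zq.png

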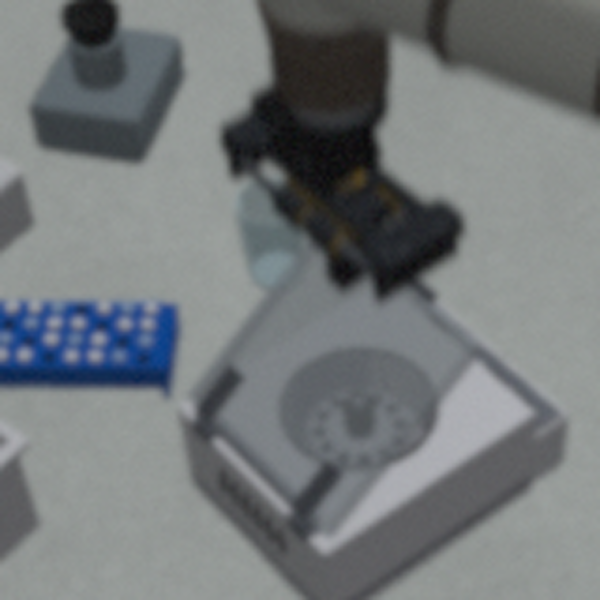

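The lid is past the tipping point. I'll lift away and let it sink shut.

Call:
{"method": "jog_arm", "body": {
  "moves": [
    [1, 0, 0, -0.02, 0, 0, 0],
    [1, 0, 0, -0.04, 0, 0, 0],
    [1, 0, 0, -0.06, 0, 0, 0],
    [1, 0, 0.02, -0.08, 0, 0, 0],
    [1, 0, 0.05, -0.1, 0, 0, 0],
    [1, 0, 0.08, -0.1, 0, 0, 0],
    [1, 0, 0.11, -0.1, 0, 0, 0],
    [1, 0, 0.14, -0.1, 0, 0, 0],
    [1, 0, 0.17, -0.1, 0, 0, 0],
    [1, 0, 0.19, -0.1, 0, 0, 0]
  ]
}}

```text
time_s: 25.72
tcp_pos: [0.5494, 0.119, 0.3802]
ee_rot: [[-0.994, 0.113, -0.004], [0.113, 0.994, -0.002], [0.003, -0.003, -1.0]]
wrist_force: [0.9, 0.0, 0.1]
gripper_width: 0.006
```

Call:
{"method": "jog_arm", "body": {
  "moves": [
    [1, 0, 0, 0, 0, 0, 0],
    [1, 0, 0, 0, 0, 0, 0],
    [1, 0, 0, 0, 0, 0, 0],
    [1, 0, 0, 0, 0, 0, 0],
    [1, 0, 0, 0, 0, 0, 0],
    [1, 0, 0, 0, 0, 0, 0],
    [1, 0, 0, 0, 0, 0, 0],
    [1, 0, 0, 0, 0, 0, 0],
    [1, 0, 0, 0, 0, 0, 0],
    [1, 0, 0, 0, 0, 0, 0]
  ]
}}

```text
time_s: 26.55
tcp_pos: [0.5493, 0.1166, 0.3806]
ee_rot: [[-0.993, 0.114, -0.003], [0.114, 0.993, -0.002], [0.003, -0.003, -1.0]]
wrist_force: [-0.2, 0.5, 0.1]
gripper_width: -0.0
```

Call:
{"method": "jog_arm", "body": {
  "moves": [
    [1, 0, 0, 0, 0, 0, 0],
    [1, 0, 0, 0, 0, 0, 0],
    [1, 0, 0, 0, 0, 0, 0],
    [1, 0, 0, 0, 0, 0, 0],
    [1, 0, 0, 0, 0, 0, 0],
    [1, 0, 0, 0, 0, 0, 0],
    [1, 0, 0, 0, 0, 0, 0],
    [1, 0, 0, 0, 0, 0, 0],
    [1, 0, 0, 0, 0, 0, 0],
    [1, 0, 0, 0, 0, 0, 0]
  ]
}}

```text
time_s: 27.38
tcp_pos: [0.5493, 0.1168, 0.3806]
ee_rot: [[-0.993, 0.114, -0.003], [0.114, 0.993, -0.002], [0.003, -0.003, -1.0]]
wrist_force: [0.8, -0.2, 0.1]
gripper_width: 0.008
```

Call:
{"method": "jog_arm", "body": {
  "moves": [
    [1, 0, 0, 0, 0, 0, 0],
    [1, 0, 0, 0, 0, 0, 0],
    [1, 0, 0, 0, 0, 0, 0],
    [1, 0, 0, 0, 0, 0, 0],
    [1, 0, 0, 0, 0, 0, 0],
    [1, 0, 0, 0, 0, 0, 0],
    [1, 0, 0, 0, 0, 0, 0],
    [1, 0, 0, 0, 0, 0, 0],
    [1, 0, 0, 0, 0, 0, 0],
    [1, 0, 0, 0, 0, 0, 0]
  ]
}}

```text
time_s: 28.22
tcp_pos: [0.5494, 0.1168, 0.3806]
ee_rot: [[-0.993, 0.114, -0.003], [0.114, 0.993, -0.002], [0.003, -0.003, -1.0]]
wrist_force: [0.2, 0.1, 0.8]
gripper_width: 0.003
```

Call:
{"method": "jog_arm", "body": {
  "moves": [
    [1, 0, 0, 0, 0, 0, 0],
    [1, 0, 0, 0, 0, 0, 0],
    [1, 0, 0, 0, 0, 0, 0],
    [1, 0, 0, 0, 0, 0, 0],
    [1, 0, 0, 0, 0, 0, 0],
    [1, 0, 0, 0, 0, 0, 0],
    [1, 0, 0, 0, 0, 0, 0],
    [1, 0, 0, 0, 0, 0, 0],
    [1, 0, 0, 0, 0, 0, 0],
    [1, 0, 0, 0, 0, 0, 0]
  ]
}}

```text
time_s: 29.05
tcp_pos: [0.5493, 0.1168, 0.3806]
ee_rot: [[-0.993, 0.114, -0.003], [0.114, 0.993, -0.002], [0.003, -0.003, -1.0]]
wrist_force: [-0.2, -0.1, 0.3]
gripper_width: 0.005
```

Run:
```python
from h import *
snap('scene','scene13');snap('top','top13')
a=cv2.resize(cv2.imread('pics/top13.png')[140:260,230:350],(400,400),interpolation=2);b=cv2.resize(cv2.imread('pics/scene13.png')[90:210,170:290],(400,400),interpolation=2)
cv2.imwrite('pics/zr.png',np.hstack([a,b]))
```

```text
(no output)
```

View pics/zr.png

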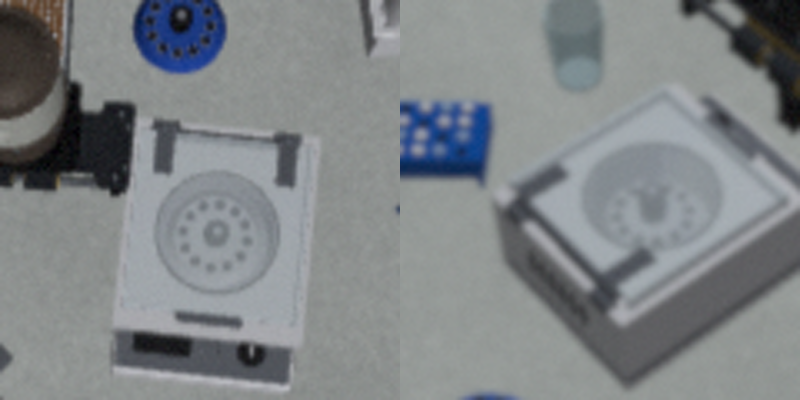

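View pics/scene13.png

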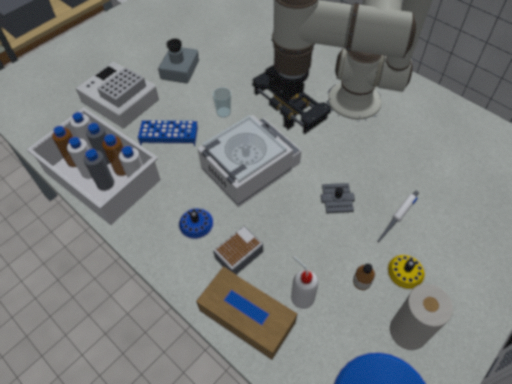

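The lid is down on the housing with the rotor visible beneath it, and everything else is in place. I'll check that the lid has stopped moving.

Call:
{"method": "jog_arm", "body": {
  "moves": [
    [1, 0, 0, 0, 0, 0, 0],
    [1, 0, 0, 0, 0, 0, 0],
    [1, 0, 0, 0, 0, 0, 0],
    [1, 0, 0, 0, 0, 0, 0],
    [1, 0, 0, 0, 0, 0, 0],
    [1, 0, 0, 0, 0, 0, 0],
    [1, 0, 0, 0, 0, 0, 0],
    [1, 0, 0, 0, 0, 0, 0],
    [1, 0, 0, 0, 0, 0, 0],
    [1, 0, 0, 0, 0, 0, 0]
  ]
}}

```text
time_s: 29.98
tcp_pos: [0.5493, 0.1168, 0.3806]
ee_rot: [[-0.993, 0.114, -0.003], [0.114, 0.993, -0.002], [0.003, -0.003, -1.0]]
wrist_force: [0.3, -0.7, -0.7]
gripper_width: 0.007
```

Run:
```python
from h import *
a=load('scene13')['frame'].astype(float); b=snap('scene','scene14')['frame'].astype(float); o=load('scene0')['frame'].astype(float)
d=cv2.GaussianBlur(np.abs(a-b).mean(2),(0,0),1.5); print('lid diff',d[105:205,190:305].max(), d.max())
# lip height: lip centre in both views
t=load('top13');
ut=(230+208*.3,140+319*.3); us=(170+737*.3,90+125*.3)
o1,d1=ray(t,*ut);o2,d2=ray(b and s if False else load('scene13'),*us)
d1/=np.linalg.norm(d1);d2/=np.linalg.norm(d2)
x=np.linalg.lstsq(np.c_[d1,-d2],o2-o1,rcond=None)[0];print('lip',o1+x[0]*d1,o2+x[1]*d2)
e=cv2.GaussianBlur(np.abs(o-b).mean(2),(0,0),1.5)
m=(e>25).astype(np.uint8);k,l,st,ce=cv2.connectedComponentsWithStats(m)
print([(st[i,:5].tolist()) for i in range(1,k) if st[i,4]>8])
```

```text
lid diff 4.131455433672344 5.346497977932067
lip [ 0.40395768 -0.04398123  0.34022737] [0.31645327 0.28556596 0.31176416]
[[189, 0, 8, 8, 56], [211, 0, 11, 14, 117], [251, 0, 83, 135, 6139], [316, 0, 35, 18, 476], [358, 0, 55, 27, 995], [334, 12, 31, 51, 422], [406, 25, 10, 28, 116], [334, 57, 9, 23, 151], [344, 57, 69, 54, 1853], [187, 111, 28, 43, 574], [261, 124, 16, 15, 104], [210, 132, 57, 43, 1485], [207, 156, 23, 23, 159], [233, 181, 5, 5, 17], [281, 222, 35, 33, 767]]
```

Run:
```python
from h import *
t=load('top13');s=load('scene13')
o1,d1=ray(t,230+208*.3,140+319*.3);o2,d2=ray(s,170+335*.3,90+125*.3)
d1/=np.linalg.norm(d1);d2/=np.linalg.norm(d2)
x=np.linalg.lstsq(np.c_[d1,-d2],o2-o1,rcond=None)[0];print('lip',o1+x[0]*d1,o2+x[1]*d2)
finish_job()
```

```text
lip [ 0.42266602 -0.0555702   0.14853523] [ 0.42100137 -0.05314438  0.14822611]
the job is handed in; nothing more can be done
```

I fitted the rotor over the drive spindle, let go of it and shut the lid. I handed the job in at about 30 s, and no verdict came back.

**Rotor:** I rocked it under a light push of up to about 13 N. The bore first caught, probably on the spindle nose, so I shifted the rotor 1–2 mm sideways to free it. It then sank to a firm stop.
- With the rotor released, its hole circle, taken at the fully-home deck height, sat within 0.3 mm of the bowl axis in the scene camera. Taken 15 mm higher, where an unmeshed rotor stands, it would have been about 12 mm off, so I judge it home.
- Turning the seated rotor both ways gave only about 0.1 N m of resistance. That fits meshed splines but does not prove it on its own.

**Lid:** I pulled it over from behind and it sank shut. Two pictures about 1 s apart show it still. The measured lip height is about 148 mm; a shut lid's outer face should be at roughly 139 mm. I put the gap down to low-resolution pixel picks, and in both views the lid lies flat on the housing.

**Other checks:**
- **Grip slip:** the rotor slid down about 16 mm in the grip early on, and some millimetres back up while I was pressing. It was never dropped.
- **Bench:** comparing before and after pictures shows changes only at the arm, the centrifuge and where the rotor had lain.

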